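Build the window stack into the imager's filter holder

TASK

Build the window of the imager into its white holder, from the bottom up: first the thick open spacer frame, on it the glass blank, and last the thin retaining frame, hooked with its tongue under the holder's fixed lip and pressed down at the other end until the spring catch snaps over it. Lay the glass down without dropping it, leave the stack flat and locked, and leave the bench's other things where they are.

Things in the scene. Friction and masses are not known exactly. Their poses are not given: they have to be found in the camera images.
- holder: White holder fixed to the bench: plate 164 x 92 x 12 mm with grey guides. Origin: centre of its underside; z up; x along its length, from the fixed lip (-x end, the robot's side) to the spring catch (+x end). Sites on it are told in its frame. A frame lowered level meets the lip with its tongue: it must go in tilted about 20 degrees, tongue down, catch end up, then swing down.
- pocket (a point): Centre of the pocket's floor (holder 0, 0, 12 mm). Parts lie here, long side along x, pocket 103 x 63 mm. Guide posts at x = +-(42 to 50), inner faces y = +-31.5, upright to z = 50, flared out 5 mm up to z = 62. Low end walls from x = +-51.5 to +-55, up to z = 42. The long sides between the posts are open for the fingers.
- lip_edge (a point): Middle of the lower inner edge of the fixed lip (holder x = -54, z = 52 mm). The lip is 44 mm wide in y, overhangs x = -66 to -54 with a flat underside at z = 52; its edge slopes away up to x = -59, z = 64 (its top). A wall closes it at x = -66. Room for the tongue: 8 mm, between the seated glass's top (z = 44) and the lip.
- latch (a joint): Spring catch, steel, 34 mm wide, slides outward along holder +x: 0 = closed (rest), 0.009 m = open; spring 2 N at rest plus 400 N/m. A frame pressed down on its ramp pushes it open; some 5 to 8 N down at the tab (about twice that at the frame's middle) takes it past, and the nose snaps back over the tab.
- nose (a point): Middle of the lower inner edge of the catch's nose (closed: holder x = 57, z = 57.5 mm, 1.5 mm above a seated retaining frame's top). Above it a ramp rises from x = 57, z = 59.5 to x = 64.5, z = 74 (the catch's top). Its stem's face is at x = 64, below the nose.
- spacer: Spacer: plain aluminium open frame 100 x 60 x 20 mm, window 76 x 40 mm, about 170 g, lying flat. Origin: centre of its underside; x along its length. Either end may lead.
- glass: Glass blank: solid clear slab 100 x 60 x 12 mm, about 180 g, lying flat. Origin: centre of its underside; x along its length. Either end may lead.
- retainer: Retaining frame: aluminium open frame 100 x 60 x 12 mm, window 70 x 36 mm, about 120 g, lying flat. At its -x end a thin tongue (30 mm wide, 4 mm thick, level with the underside) reaches out to x = -64 mm; at its +x end a full-thickness tab (30 mm wide, 12 mm thick) reaches out to x = +62 mm. Origin: centre of the underside of the 100 x 60 mm frame; x from tongue to tab, roughly away from the robot at the start.
- tongue_tip (a point): Middle of the lower edge of the tip of the retaining frame's tongue (retainer x = -64 mm, z = 0).
- tip_box: Bystander: grey box with a clear lid, 82 x 122 x 55 mm, origin under its centre. Leave alone.
- tube_rack: Bystander: blue rack with four white caps, 50 x 120 x 60 mm, origin under its centre. Leave alone.
- reagent_bottle: Bystander: white bottle, 66 mm across, 130 mm high, origin under its centre. Leave alone.

How it is judged:
By the outcome, as a careful person would: the job done as asked, in the order asked, and still so for the second after the job is handed in, with the robot touching nothing.
It also fails if it takes over 67 s, if anything falls off the work surface, if the arm or the gripper's body presses on something with over 40 N, if the wrist force passes 120 N, or if a joint passes its speed limit or range.

ROBOT

A 6-joint arm with a two-finger parallel gripper is mounted at the origin on the work surface. World frame = base frame: x ahead of the robot, y to its left, z up, the work surface at z = 0. Lengths are in m, angles in rad, forces in N, time in s.
With the tool pointing down it reaches from about 0.325 to 0.775 m from the base axis. Payload 9.3 kg.
Tool frame: the origin (TCP) lies on the front face of the gripper's body, between the roots of the fingers; the fingertips stand 73 mm ahead of it and the grasp point (between the pads) lies 54 mm ahead of it; z points along the fingers, y is the direction in which the jaws open and shut (so a half turn about z gives the same grasp; the last joint's range is limited). The gripper opens to 85 mm and grips with 20 to 120 N. Pads are 22 mm wide; open, the fingers measure 114 mm over their backs; the gripper's body (76 mm by 85 mm) begins 54 mm behind the grasp point. The pads swing forward as they close: fully open they stand 13 mm farther back than shut.
Start: joints at [0.992, 0.259, 0.021, 1.334, 0, 1.418], TCP at [0.227, 0.501, 0.304] pointing down, gripper open.
Joint ranges: [-3.04, 3.04], [-0.91, 1.82], [-1.04, 1.36], [-1.92, 1.95], [-1.52, 1.45], [-3.14, 3.14]. Speed limits (rad/s): [2.22, 2.22, 2.79, 3.14, 3.14, 3.14].

INTERFACE

Orientations are given as a rotation vector (axis times angle).
In Python, from bench import ctrl gives the robot as it stands.
- The arm moves only by the tool move_arm, never from a script. Its argument "deltas" is a list of rows, each a list of 3 entries, a list of its own where there are three numbers: the opening, from -1 (shut) to 1 (fully open), so that 0 is half open, then the shift along the world's x, y, z in m, then the turn about the world's z in degrees. In form: [[claw, [x, y, z], turn], ...]. A call has 1 to 12 rows; each row is the pose to reach, as a shift and turn from the pose commanded when the call began; what a row does not reach only later rows make up. A row lasts 1/12 s, in which the tool goes at most 41.7 mm and 7.16 degrees, less where a joint would pass 70% of its speed; a pose out of reach is approached as far as the arm can. A call with a gripper value outside its range is refused whole. The fingers move at their own pace and stop on an object; "newtons" is the grip in N (left out, the last holds). Time passes only in rows, so rows that repeat a pose let the fingers close. It gives the time, the measured TCP pose, the force and the opening at its end, in the units of the state.
- ctrl.state(): the state, without advancing time (a new reading comes with each control period).
- ctrl.capture(name): name is "scene" or "top"; returns (picture, depth): 400x640x3 uint8, blue, green, red; 400x640 float32, m along the optical axis (not along the pixel's ray), 0 where there is no reading.
- ctrl.camera_params(name): a dict with "fx", "fy", "cx", "cy" (pixels), "eye" and "orientation" of the camera in the world. Camera axes: x right, y down, z forward; pixel columns grow to the right and rows downward; lengths in m; the calibration is good to about 2 mm. A picture is of the moment at which its call begins. camera_params takes no time and is no camera call.
- ctrl.close_job(): hands the job in, once; it reports no verdict.
The state is a dict: "time_s": time; "joint_positions": joint angles; "qvel": joint speeds; "joint_torque": joint torques, N m; "ee_pos": TCP position; "eef_rot": TCP orientation; "wrist_force": force on the tool from outside, world axes, zero at the start; "wrist_torque": the same for the moment, N m; "opening": opening from 0.0 (shut) to 1.0 (fully open).
Only numpy, scipy, OpenCV 4.12 (cv2) and the standard library are available. Lean on these libraries where they do the work, as an engineer would, in place of code of your own. Each camera call takes 0.05 s, during which the arm holds its last target.

## Working session

There is one attempt and no reset: what is moved stays moved. The work goes in short steps, Python scripts to look and compute and a tool call to move; the robot and the scene stay as the last step left them, time stands still between calls to the robot, and variables do not carry over. Pictures are saved under pics/ and viewed, and the job is handed in when it is done.

Besides the shell and the picture viewer there is one more tool, called after ">>>" by a JSON object that holds its "name" and its "arguments", one argument or row to a line. move_arm: Moves the arm, as the interface text tells. Its arguments: {"type":"object","properties":{"deltas":{"type":"array"},"newtons":{"type":"number"}},"required":["deltas"]}

```bash
ls; mkdir -p pics
cat > h.py <<'E'
import numpy as np, cv2
from bench import ctrl
from scipy.spatial.transform import Rotation as R
def cam(n):
    p=ctrl.camera_params(n); o=np.array(p['orientation'],float)
    M=o if o.shape==(3,3) else (R.from_rotvec(o).as_matrix() if o.size==3 else R.from_quat(o).as_matrix())
    return p,M,np.array(p['eye'],float)
def ray(n,uv,z):
    p,M,e=cam(n); uv=np.atleast_2d(uv).astype(float)
    d=np.c_[(uv[:,0]-p['cx'])/p['fx'],(uv[:,1]-p['cy'])/p['fy'],np.ones(len(uv))]@M.T
    return e+d*((z-e[2])/d[:,2])[:,None]
def cloud(n,dep):
    p,M,e=cam(n); v,u=np.mgrid[:400,:640]
    P=np.stack([(u-p['cx'])/p['fx']*dep,(v-p['cy'])/p['fy']*dep,dep],-1)
    return P@M.T+e
E
python3 - <<'E'
from h import *
print(ctrl.state())
for n in('scene','top'):
    print(ctrl.camera_params(n))
    a,d=ctrl.capture(n); cv2.imwrite(f'pics/{n}0.png',a); np.save(f'{n}0.npy',d)
E
```

```text
pics
{'time_s': 0.0, 'joint_positions': array([9.92390914e-01, 2.59162228e-01, 2.07091076e-02, 1.33370475e+00,
       1.27623561e-05, 1.41820037e+00]), 'qvel': array([ 0.00089579, -0.00144406,  0.00072119, -0.00204953,  0.00079483,
        0.00257011]), 'joint_torque': array([-1.62812979e-03, -5.55646956e+01,  3.44531608e+01,  1.37489353e-02,
       -2.10984413e-04,  1.22031545e-05]), 'ee_pos': array([0.22706475, 0.50070879, 0.30326167]), 'eef_rot': array([-6.63712841e-01, -3.07017156e+00,  1.98995487e-03]), 'wrist_force': array([-0.05742388,  0.43015611,  0.49429253]), 'wrist_torque': array([ 0.04113747, -0.0023896 , -0.02871863]), 'opening': 0.9956599021737588}
{'fx': 452.60550531167775, 'fy': 452.60550531167775, 'cx': 321.34752969748723, 'cy': 203.92702394543608, 'eye': array([1.25847615, 0.09594189, 0.79123748]), 'orientation': array([-1.61726167, -1.98299523,  0.79020413])}
{'fx': 513.641070085864, 'fy': 513.641070085864, 'cx': 323.5689257226121, 'cy': 198.27678401865967, 'eye': array([ 0.49506831, -0.07579122,  1.07633955]), 'orientation': array([-2.18157914,  2.12899025, -0.11621414])}
```

View pics/scene0.png

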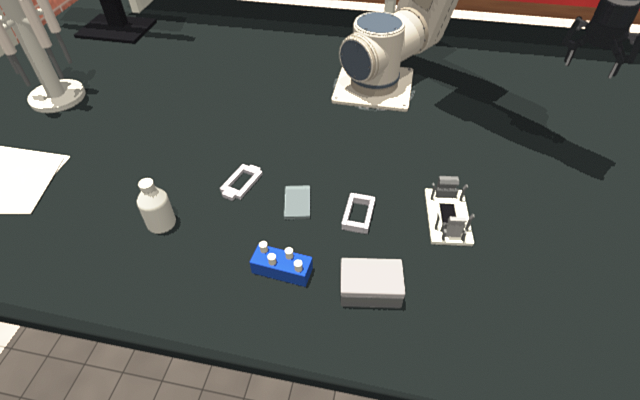

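View pics/top0.png

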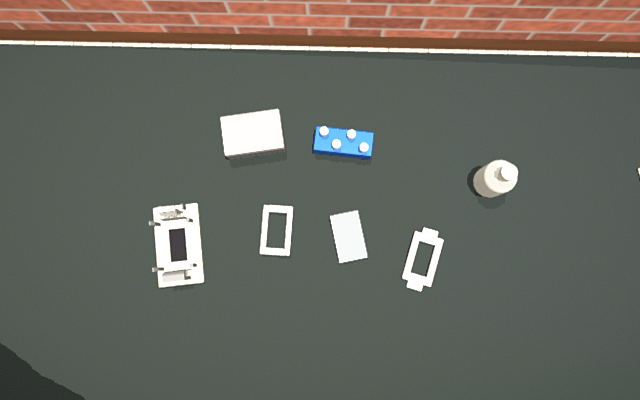

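The top view shows the holder at about (178,245), the spacer at (277,231), the glass at (349,236) and the retainer at (422,258). Its tongue points down, towards the robot. Next I'll measure these.

Run:
```python
from h import *
a=cv2.imread('pics/top0.png'); d=np.load('top0.npy')
P=cloud('top',d)
g=cv2.cvtColor(a,cv2.COLOR_BGR2GRAY)
for n,(u,v) in dict(sp=(267,231),gl=(349,236),rt=(411,270),hold=(158,245),holdfloor=(178,245),lid=(252,135),bench=(230,300)).items(): print(n,P[v,u],g[v,u], d[v,u])
m=(g>120).astype(np.uint8)
cs,_=cv2.findContours(m,cv2.RETR_CCOMP,cv2.CHAIN_APPROX_NONE)
for c in cs:
    if cv2.contourArea(c)<150: continue
    r=cv2.minAreaRect(c); 
    if r[0][1]<90: continue
    print(cv2.contourArea(c),r)
# zoom
crop=cv2.resize(a[190:300,140:460],None,fx=2.5,fy=2.5,interpolation=cv2.INTER_CUBIC)
cv2.imwrite('pics/z1.png',crop)
cv2.imwrite('pics/z2.png',cv2.resize(a[195:295,140:215],None,fx=6,fy=6,interpolation=cv2.INTER_CUBIC))
s=cv2.imread('pics/scene0.png')
cv2.imwrite('pics/z3.png',cv2.resize(s[160:260,400:500],None,fx=6,fy=6,interpolation=cv2.INTER_CUBIC))
```

```text
sp [0.55079732 0.05371537 0.00298255] 144 1.0739195
gl [ 0.54418677 -0.11748601  0.01119723] 249 1.0629278
rt [ 0.47748566 -0.24793447 -0.00157104] 122 1.0661769
hold [0.51588052 0.27784813 0.01061681] 255 1.0649141
holdfloor [0.5169321  0.23664872 0.00938027] 70 1.0657712
lid [0.74320716 0.08587058 0.05200739] 254 1.0483081
bench [ 0.40666212  0.12533791 -0.00107271] 93 1.061815
1697.5 ((422.313720703125, 259.17047119140625), (31.207277297973633, 63.645721435546875), 15.52410888671875)
547.0 ((422.5000305175781, 258.5), (17.71950912475586, 33.65333557128906), 15.945395469665527)
1383.5 ((348.4159851074219, 235.99668884277344), (49.193763732910156, 29.69573974609375), 78.2317123413086)
1482.0 ((275.87322998046875, 229.6904754638672), (30.91318130493164, 50.90702438354492), 4.289153099060059)
658.0 ((276.1103820800781, 229.67587280273438), (19.598735809326172, 36.70610809326172), 4.763641834259033)
3640.0 ((175.4044647216797, 244.75279235839844), (82.25584411621094, 51.091896057128906), 85.13549041748047)
536.0 ((177.45863342285156, 244.50347900390625), (33.96560287475586, 17.439552307128906), 85.2363510131836)
1233.5 ((496.0000305175781, 178.0), (33.98823165893555, 46.51021194458008), 63.43495178222656)
1312.5 ((343.3536376953125, 140.31707763671875), (57.75569534301758, 24.626232147216797), 6.34019136428833)
2378.5 ((251.6653289794922, 132.04563903808594), (41.07441329956055, 60.75590515136719), 82.23483276367188)
```

View pics/z2.png

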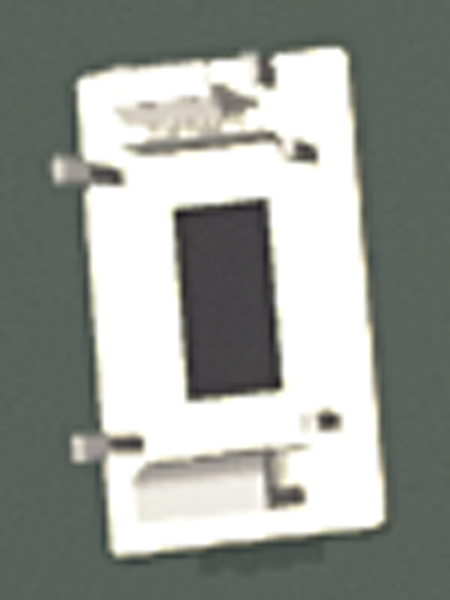

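View pics/z3.png

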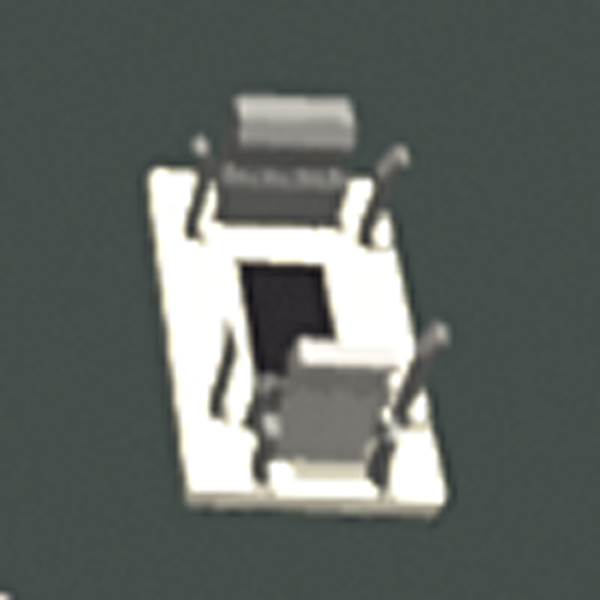

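```bash
cat >> h.py <<'E'
from scipy.ndimage import map_coordinates
def edge(g,p,q,w=4,n=40):
    """refined edge line through p->q: returns (point,dir) subpixel"""
    p,q=np.array(p,float),np.array(q,float); t=(q-p)/np.linalg.norm(q-p); nn=np.array([-t[1],t[0]])
    s=np.linspace(0.08,.92,n); k=np.arange(-w,w+.01,.25); pts=[]
    for a in s:
        b=p+(q-p)*a; xy=b+k[:,None]*nn
        pr=map_coordinates(g.astype(float),[xy[:,1],xy[:,0]],order=1)
        gr=np.abs(np.gradient(pr)); 
        if gr.max()<4: continue
        i=gr.argmax(); sl=slice(max(0,i-4),i+5); kk=(k[sl]*gr[sl]).sum()/gr[sl].sum()
        pts.append(b+kk*nn)
    pts=np.array(pts,np.float32)
    vx,vy,x,y=cv2.fitLine(pts,cv2.DIST_HUBER,0,.01,.01).ravel()
    return np.array([x,y]),np.array([vx,vy])
def isect(a,b):
    A=np.array([a[1],-b[1]]).T; t=np.linalg.solve(A,b[0]-a[0]); return a[0]+t[0]*a[1]
def quad(g,c,w=4):
    c=np.array(c,float); L=[edge(g,c[i],c[(i+1)%4],w) for i in range(4)]
    return np.array([isect(L[i-1],L[i]) for i in range(4)])
def desc(Q):
    """world quad -> centre, yaw of long axis toward +x (deg), sides"""
    e=[np.linalg.norm(Q[(i+1)%4]-Q[i]) for i in range(4)]
    i=0 if e[0]+e[2]>e[1]+e[3] else 1
    v=(Q[(i+1)%4]-Q[i])+(Q[(i+2)%4]-Q[(i+3)%4]); 
    if v[0]<0: v=-v
    return Q.mean(0)[:2].round(4),round(np.degrees(np.arctan2(v[1],v[0])),2),np.round(np.array(e)*1e3,1)
E
python3 - <<'E'
from h import *
a=cv2.imread('pics/top0.png'); g=cv2.cvtColor(a,cv2.COLOR_BGR2GRAY)
def box(cx,cy,w,h,ang): return cv2.boxPoints(((cx,cy),(w,h),ang))
for n,b,z in [('sp',box(275.87,229.7,30.9,50.9,4.3),.02),('spwin',box(276.1,229.7,19.6,36.7,4.8),.02),('gl',box(348.4,236,49.2,29.7,78.2),.012),
  ('rtwin',box(422.5,258.5,17.7,33.6,15.9),.012),('rt',box(422.4,258.8,30.,50,15.7),.012),('hwin',box(177.5,244.5,34,17.4,85.2),.012)]:
    q=quad(g,b,3); print(n,q.round(1).tolist(),desc(ray('top',q,z)))
# holder plate from zoomed coords
c=np.array([[80,78],[345,47],[383,525],[115,555]])/6+[140,195]
q=quad(g,c,3); print('plate',q.round(1).tolist(),desc(ray('top',q,.012)))
E
```

```text
sp [[258.8999938964844, 253.8000030517578], [263.0, 203.89999389648438], [293.0, 205.6999969482422], [289.29998779296875, 255.6999969482422]] (array([0.5532, 0.0331]), np.float64(-2.44), array([102.9,  62.4, 103.1,  62.3]))
spwin [[265.6000061035156, 246.89999389648438], [268.5, 211.5], [286.3999938964844, 212.89999389648438], [283.8999938964844, 247.8000030517578]] (array([0.553, 0.033]), np.float64(-2.42), array([73. , 37.1, 71.9, 37.6]))
gl [[329.1000061035156, 215.3000030517578], [357.29998779296875, 209.39999389648438], [367.5, 257.1000061035156], [339.0, 262.8999938964844]] (array([ 0.544 , -0.1158]), np.float64(13.06), array([ 60. , 100.4,  59.8, 100.3]))
rtwin [[410.20001220703125, 271.70001220703125], [419.0, 240.60000610351562], [434.5, 245.1999969482422], [425.8999938964844, 276.3999938964844]] (array([ 0.5019, -0.2691]), np.float64(-15.48), array([66.4, 33.1, 66.4, 33.4]))
rt [[401.1000061035156, 278.0], [414.5, 230.0], [443.70001220703125, 238.8000030517578], [430.5, 287.1000061035156]] (array([ 0.502 , -0.2691]), np.float64(-15.33), array([102.4,  62.6, 102.8,  62.3]))
hwin [[168.3000030517578, 229.39999389648438], [184.10000610351562, 227.5], [186.60000610351562, 259.5], [170.8000030517578, 261.3999938964844]] (array([0.5181, 0.2371]), np.float64(7.91), array([32.9, 66.4, 32.9, 66.5]))
plate [[152.0, 206.6999969482422], [197.1999969482422, 202.39999389648438], [204.0, 282.1000061035156], [158.1999969482422, 287.29998779296875]] (array([0.5184, 0.2364]), np.float64(7.98), array([ 94.8, 165.6,  94.4, 167.3]))
```

View pics/z1.png

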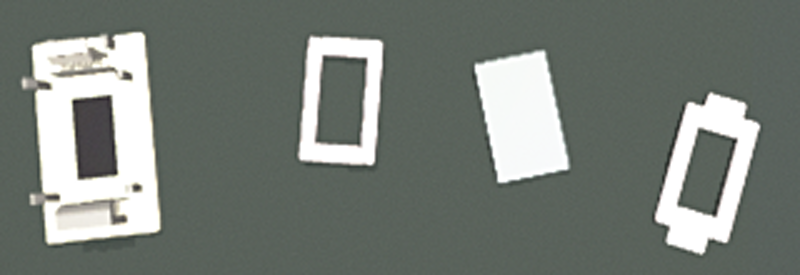

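>>> {"name": "move_arm", "arguments": {
  "deltas": [
    [1, [0.326, -0.468, -0.1], 22],
    [1, [0.326, -0.468, -0.1], 22],
    [1, [0.326, -0.468, -0.1], 22],
    [1, [0.326, -0.468, -0.1], 22],
    [1, [0.326, -0.468, -0.1], 22],
    [1, [0.326, -0.468, -0.1], 22],
    [1, [0.326, -0.468, -0.1], 22],
    [1, [0.326, -0.468, -0.1], 22],
    [1, [0.326, -0.468, -0.1], 22],
    [1, [0.326, -0.468, -0.1], 22],
    [1, [0.326, -0.468, -0.1], 22],
    [1, [0.326, -0.468, -0.1], 22]
  ],
  "newtons": 40
}}

```text
time_s: 1.1
ee_pos: [0.5032, 0.1037, 0.219]
eef_rot: [-0.066, -3.141, -0.0]
wrist_force: [1.0, 1.0, 1.0]
opening: 0.998
```

>>> {"name": "move_arm", "arguments": {
  "deltas": [
    [1, [0.045, -0.065, -0.05], 0],
    [1, [0.045, -0.065, -0.09], 0],
    [1, [0.045, -0.065, -0.09], 0],
    [1, [0.045, -0.065, -0.09], 0],
    [1, [0.045, -0.065, -0.09], 0]
  ]
}}

```text
time_s: 1.52
ee_pos: [0.5468, 0.0399, 0.1275]
eef_rot: [-0.069, -3.136, -0.001]
wrist_force: [-0.2, 0.1, 0.8]
opening: 0.998
```

Run:
```python
from h import *
s=ctrl.state();print(s['time_s'],s['ee_pos'],s['eef_rot'],s['wrist_force'])
a,d=ctrl.capture('scene'); cv2.imwrite('pics/s1.png',cv2.resize(a[120:280,260:460],None,fx=4,fy=4,interpolation=cv2.INTER_CUBIC)[:600])
```

```text
1.5167 [0.54680508 0.03990748 0.12746093] [-6.87767790e-02 -3.13609775e+00 -5.26089921e-04] [-0.21899289  0.09191311  0.82739577]
```

View pics/s1.png

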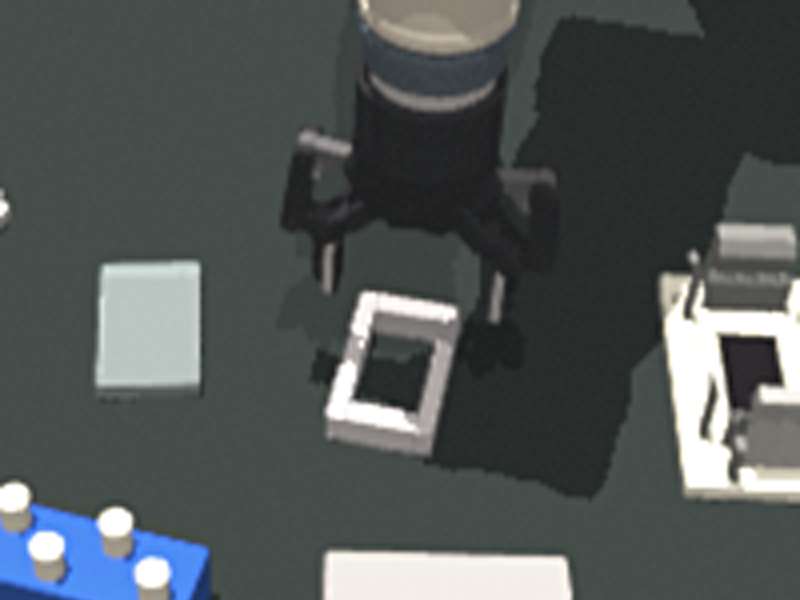

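The gripper straddles the spacer at picture (400,250). It still has to move +6 mm in x and -7 mm in y, then go down.

>>> {"name": "move_arm", "arguments": {
  "deltas": [
    [1, [0.006, -0.007, -0.03], 0],
    [1, [0.006, -0.007, -0.05], 0],
    [1, [0.006, -0.007, -0.056], 0],
    [1, [0.006, -0.007, -0.056], 0],
    [1, [0.006, -0.007, -0.056], 0]
  ]
}}

```text
time_s: 1.98
ee_pos: [0.5538, 0.0345, 0.075]
eef_rot: [0.064, 3.14, -0.0]
wrist_force: [-0.1, -0.1, 0.4]
opening: 1.0
```

>>> {"name": "move_arm", "arguments": {
  "deltas": [
    [1, [0, -0.001, -0.003], 0],
    [-1, [0, -0.001, -0.003], 0],
    [-1, [0, -0.001, -0.003], 0],
    [-1, [0, -0.001, -0.003], 0],
    [-1, [0, -0.001, -0.003], 0],
    [-1, [0, -0.001, -0.003], 0],
    [-1, [0, -0.001, -0.003], 0]
  ]
}}

```text
time_s: 2.57
ee_pos: [0.5538, 0.0328, 0.0715]
eef_rot: [0.065, 3.14, 0.0]
wrist_force: [-2.3, 0.4, 7.0]
opening: 0.697
```

Run:
```python
from h import *
s=ctrl.state();print(s['time_s'],s['ee_pos'],s['eef_rot'],s['wrist_force'],s['opening'])
a,d=ctrl.capture('scene'); cv2.imwrite('pics/s2.png',cv2.resize(a[150:250,310:420],None,fx=6,fy=6,interpolation=cv2.INTER_CUBIC)[:600])
```

```text
2.5667 [0.55380429 0.03284754 0.07150245] [6.54787798e-02 3.13953594e+00 2.23068613e-04] [-2.25446243  0.40421972  6.96530518] 0.6969228562496625
```

View pics/s2.png

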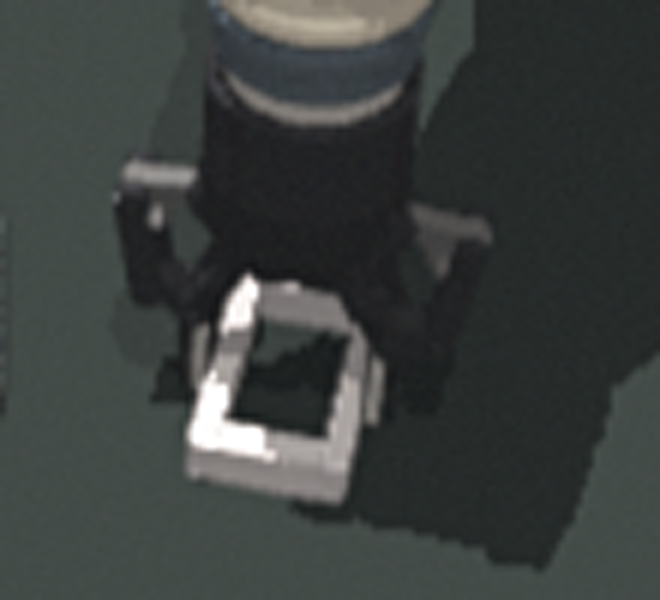

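>>> {"name": "move_arm", "arguments": {
  "deltas": [
    [-1, [0, 0, 0.03], 0],
    [-1, [0, 0, 0.06], 0],
    [-1, [0, 0, 0.1], 0],
    [-1, [-0.005, 0.035, 0.1], 5],
    [-1, [-0.012, 0.07, 0.1], 10.3],
    [-1, [-0.018, 0.105, 0.1], 10.3],
    [-1, [-0.024, 0.14, 0.1], 10.3],
    [-1, [-0.03, 0.175, 0.1], 10.3],
    [-1, [-0.035, 0.204, 0.1], 10.3],
    [-1, [-0.035, 0.204, 0.1], 10.3],
    [-1, [-0.035, 0.204, 0.1], 10.3],
    [-1, [-0.035, 0.204, 0.1], 10.3]
  ]
}}

```text
time_s: 3.62
ee_pos: [0.5184, 0.2367, 0.1705]
eef_rot: [0.218, -3.134, 0.0]
wrist_force: [-0.2, -0.5, -1.7]
opening: 0.689
```

Run:
```python
from h import *
s=ctrl.state();print(s['time_s'],s['ee_pos'],s['eef_rot'],s['wrist_force'],s['opening'])
a,d=ctrl.capture('scene'); cv2.imwrite('pics/s3f.png',a);cv2.imwrite('pics/s3.png',cv2.resize(a[130:260,380:510],None,fx=4.6,fy=4.6,interpolation=cv2.INTER_CUBIC)[:600])
a,d=ctrl.capture('top'); cv2.imwrite('pics/t3f.png',a);cv2.imwrite('pics/t3.png',cv2.resize(a[190:300,120:240],None,fx=5,fy=5,interpolation=cv2.INTER_CUBIC)[:600])
```

```text
3.6167 [0.51836403 0.23670109 0.17051718] [ 2.17501361e-01 -3.13394817e+00  4.47180453e-04] [-0.16028632 -0.49377167 -1.6659601 ] 0.6890263290954152
```

View pics/s3.png

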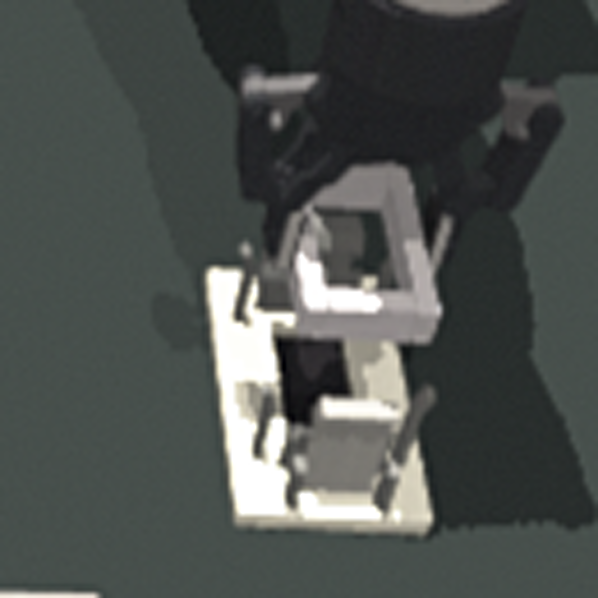

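View pics/t3.png

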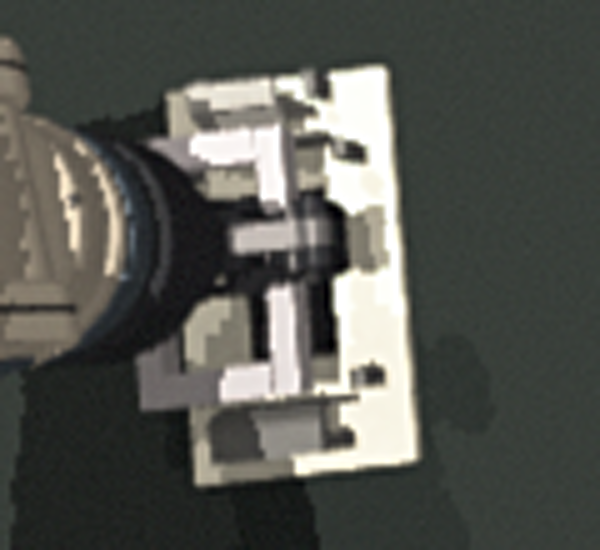

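Run:
```python
from h import *
g=cv2.cvtColor(cv2.imread('pics/t3f.png'),cv2.COLOR_BGR2GRAY)
z=.119
def Z(p): return np.array(p)/5+[120,190]-0.4
up=edge(g,Z((215,131)),Z((280,124)),2.5); dn=edge(g,Z((170,407)),Z((280,399)),2.5)
c=np.array([.5182,.2369]); th=np.radians(7.95); ex=np.array([np.cos(th),np.sin(th)]); ey=np.array([-ex[1],ex[0]])
for n,L in(('up',up),('dn',dn)):
    w=ray('top',[L[0],L[0]+5*L[1]],z)[:,:2]; print(n,L,((w-c)@ex)*1e3,((w-c)@ey)*1e3)
for v in (125,60,200):pass
print(g[212:276:6,168:184])
```

```text
up (array([168.9462 , 215.24991], dtype=float32), array([ 0.9961961 , -0.08713993], dtype=float32)) [49.40458343 49.15121489] [-19.10332759 -28.47095409]
dn (array([168.23888, 269.80078], dtype=float32), array([ 0.99248683, -0.12235147], dtype=float32)) [-51.51930399 -51.44463408] [ -9.88213907 -19.12433854]
[[137 130 131 129 129 137 138 122  98  74  74  77  77  82  84 164]
 [246 245 228 248 245 246 252 255 141  97 100  62  50  50  52  58]
 [122 115 118 186 248 246 249 254 213 113 102 140 175 147 138 137]
 [ 38  37  29  49 149 156 155 171 255 138  72  51  57  87  70  49]
 [192 192 191 194 190 193 191 191 191 194 192 141 111 148 188 126]
 [ 35  27  20  15  22  58  32  42  41  72 153  76  49  58  83  65]
 [ 51  40  34  28  40 132 233 235 236 241 164 104 104  70  29  22]
 [126 111  41  11  19  76 232 231 225 232 243 131 100  90  38  20]
 [122 125  63  14  21  51 178 226 226 229 235 152 102 102  52  41]
 [226 226 226 226 228 226 166 218 227 227 233 242 118  93 129 181]
 [ 54  55  81  88  91  88  89  89  88  89  94  92  94  94  96  93]]
```

Run:
```python
from h import *
g=cv2.cvtColor(cv2.imread('pics/t3f.png'),cv2.COLOR_BGR2GRAY)
c=np.array([.5182,.2369]); th=np.radians(7.95); ex=np.array([np.cos(th),np.sin(th)]); ey=np.array([-ex[1],ex[0]])
for p,q in (((176,219),(177,228)),((178.5,248),(180.5,266))):
    L=edge(g,p,q,2); w=ray('top',[L[0],L[0]+5*L[1]],.119)[:,:2]; print(L,((w-c)@ex)*1e3,((w-c)@ey)*1e3)
```

```text
(array([176.2671 , 223.64362], dtype=float32), array([0.15017967, 0.9886587 ], dtype=float32)) [32.11825463 22.73251545] [-31.51811929 -32.1777304 ]
(array([178.79262, 257.19635], dtype=float32), array([0.06720381, 0.99773926], dtype=float32)) [-30.62148987 -39.85871205] [-31.21075364 -31.09252092]
```

>>> {"name": "move_arm", "arguments": {
  "deltas": [
    [-1, [0.001, 0.0005, 0], 0],
    [-1, [0.001, 0.0005, -0.015], 0],
    [-1, [0.001, 0.0005, -0.03], 0],
    [-1, [0.001, 0.0005, -0.045], 0],
    [-1, [0.001, 0.0005, -0.055], 0],
    [-1, [0.001, 0.0005, -0.06], 0]
  ]
}}

```text
time_s: 4.22
ee_pos: [0.5193, 0.2364, 0.1091]
eef_rot: [0.214, -3.132, 0.001]
wrist_force: [-0.7, -0.7, -1.2]
opening: 0.691
```

>>> {"name": "move_arm", "arguments": {
  "deltas": [
    [-1, [0, 0, -0.012], 0],
    [-1, [0, 0, -0.02], 0],
    [-1, [0, 0, -0.024], 0],
    [-1, [0, 0, -0.026], 0],
    [-1, [0, 0, -0.026], 0]
  ]
}}

```text
time_s: 4.63
ee_pos: [0.5196, 0.2372, 0.0844]
eef_rot: [0.216, -3.134, 0.0]
wrist_force: [-1.3, 1.0, -1.4]
opening: 0.687
```

>>> {"name": "move_arm", "arguments": {
  "deltas": [
    [-1, [0, 0, -0.001], 0],
    [-1, [0, 0, -0.0015], 0],
    [-1, [0, 0, -0.0015], 0]
  ]
}}

```text
time_s: 4.88
ee_pos: [0.5198, 0.2373, 0.0836]
eef_rot: [-0.216, 3.133, 0.0]
wrist_force: [-1.1, -0.3, 2.4]
opening: 0.695
```

>>> {"name": "move_arm", "arguments": {
  "deltas": [
    [1, [0, 0, 0], 0],
    [1, [0, 0, 0], 0],
    [1, [0, 0, 0], 0],
    [1, [0, 0, 0.04], 0],
    [1, [0, 0, 0.08], 0],
    [1, [0.0, -0.04, 0.1], 0],
    [1, [0.005, -0.08, 0.1], 0],
    [1, [0.01, -0.12, 0.1], 3],
    [1, [0.012, -0.16, 0.1], 5],
    [1, [0.014, -0.2, 0.1], 5],
    [1, [0.016, -0.24, 0.1], 5],
    [1, [0.018, -0.28, 0.1], 5]
  ]
}}

```text
time_s: 5.88
ee_pos: [0.5373, -0.0446, 0.1832]
eef_rot: [-0.353, 3.121, -0.0]
wrist_force: [1.6, 0.5, -0.3]
opening: 1.001
```

Run:
```python
from h import *
s=ctrl.state();print(s['time_s'],s['ee_pos'],s['eef_rot'],s['wrist_force'],s['opening'])
a,d=ctrl.capture('scene'); cv2.imwrite('pics/s4f.png',a);cv2.imwrite('pics/s4.png',cv2.resize(a[160:260,400:500],None,fx=4,fy=4,interpolation=cv2.INTER_CUBIC))
a,d=ctrl.capture('top'); cv2.imwrite('pics/t4f.png',a);cv2.imwrite('pics/t4.png',cv2.resize(a[190:300,130:230],None,fx=5,fy=5,interpolation=cv2.INTER_CUBIC))
```

```text
5.8833 [ 0.53725726 -0.04464791  0.18321425] [-3.53155244e-01  3.12115984e+00 -1.86080586e-04] [ 1.55350084  0.49140604 -0.28158155] 1.0013754196489892
```

View pics/s4.png

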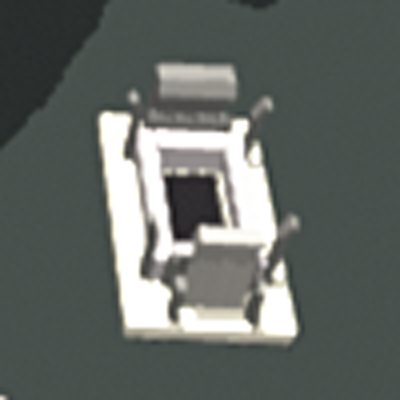

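View pics/t4.png

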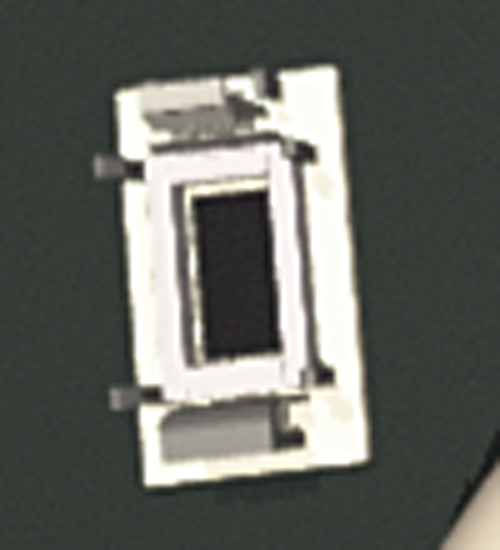

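The spacer lies flat in the pocket: top zoom (230,275), between the posts, with the window showing the plate's dark hole. Next is the glass.

>>> {"name": "move_arm", "arguments": {
  "deltas": [
    [1, [0.007, -0.035, 0], 0],
    [1, [0.007, -0.072, -0.01], 0],
    [1, [0.007, -0.072, -0.04], 0],
    [1, [0.007, -0.072, -0.07], 0],
    [1, [0.007, -0.072, -0.095], 0],
    [1, [0.007, -0.072, -0.105], 0],
    [1, [0.007, -0.072, -0.109], 0],
    [1, [0.007, -0.072, -0.109], 0]
  ]
}}

```text
time_s: 6.65
ee_pos: [0.5446, -0.1144, 0.0738]
eef_rot: [0.354, -3.121, -0.001]
wrist_force: [0.4, 0.1, 0.3]
opening: 0.997
```

>>> {"name": "move_arm", "arguments": {
  "deltas": [
    [1, [0, -0.0015, -0.003], 0],
    [1, [0, -0.0015, -0.003], 0],
    [-1, [0, -0.0015, -0.003], 0],
    [-1, [0, -0.0015, -0.003], 0],
    [-1, [0, -0.0015, -0.003], 0],
    [-1, [0, -0.0015, -0.003], 0],
    [-1, [0, -0.0015, -0.003], 0],
    [-1, [0, -0.0015, -0.003], 0],
    [-1, [0, -0.0015, -0.003], 0]
  ]
}}

```text
time_s: 7.4
ee_pos: [0.5448, -0.1162, 0.0721]
eef_rot: [-0.353, 3.12, -0.001]
wrist_force: [-2.5, 0.8, 6.7]
opening: 0.69
```

>>> {"name": "move_arm", "arguments": {
  "deltas": [
    [-1, [0, 0, 0.02], 0],
    [-1, [0, 0, 0.05], 0],
    [-1, [0, 0, 0.09], 0],
    [-1, [-0.002, 0.035, 0.1], -3],
    [-1, [-0.005, 0.07, 0.1], -5],
    [-1, [-0.008, 0.11, 0.1], -5],
    [-1, [-0.011, 0.15, 0.1], -5],
    [-1, [-0.014, 0.19, 0.1], -5],
    [-1, [-0.017, 0.23, 0.1], -5],
    [-1, [-0.02, 0.27, 0.1], -5],
    [-1, [-0.023, 0.31, 0.1], -5],
    [-1, [-0.0255, 0.34, 0.1], -5]
  ]
}}

```text
time_s: 8.4
ee_pos: [0.5182, 0.2266, 0.1713]
eef_rot: [-0.218, 3.134, 0.001]
wrist_force: [-0.1, 0.1, -2.9]
opening: 0.682
```

>>> {"name": "move_arm", "arguments": {
  "deltas": [
    [-1, [0, 0.0132, 0], 0],
    [-1, [0, 0.0132, 0], 0],
    [-1, [0, 0.0132, 0], 0]
  ]
}}

```text
time_s: 8.65
ee_pos: [0.5188, 0.2372, 0.1709]
eef_rot: [0.219, -3.134, 0.001]
wrist_force: [0.0, 0.6, -2.2]
opening: 0.69
```

Run:
```python
from h import *
s=ctrl.state();print(s['time_s'],s['ee_pos'],s['eef_rot'],s['wrist_force'],s['opening'])
a,d=ctrl.capture('scene'); cv2.imwrite('pics/s5f.png',a);cv2.imwrite('pics/s5.png',cv2.resize(a[130:260,380:510],None,fx=4.6,fy=4.6,interpolation=cv2.INTER_CUBIC)[:600])
a,d=ctrl.capture('top'); cv2.imwrite('pics/t5f.png',a);cv2.imwrite('pics/t5.png',cv2.resize(a[190:300,120:240],None,fx=5,fy=5,interpolation=cv2.INTER_CUBIC)[:600])
```

```text
8.65 [0.51882659 0.23721041 0.17088547] [ 2.19038538e-01 -3.13375668e+00  7.76711562e-04] [ 0.01573084  0.57772829 -2.16630564] 0.690132261556564
```

View pics/s5.png

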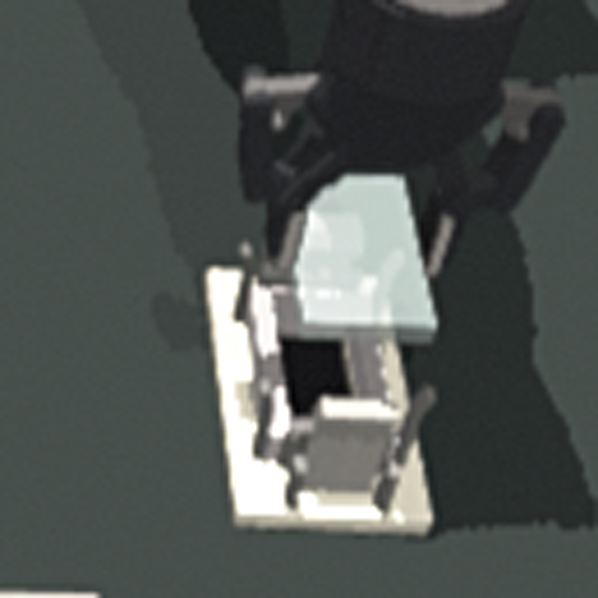

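View pics/t5.png

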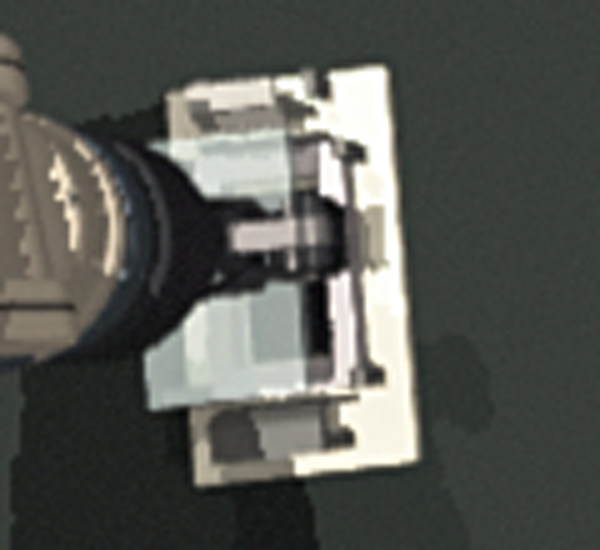

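Run:
```python
from h import *
g=cv2.cvtColor(cv2.imread('pics/t5f.png'),cv2.COLOR_BGR2GRAY)
def Z(p): return np.array(p)/5+[120,190]-0.4
c=np.array([.5182,.2369]); th=np.radians(7.95); ex=np.array([np.cos(th),np.sin(th)]); ey=np.array([-ex[1],ex[0]])
for p,q in (((195,139),(285,129)),((160,408),(300,397)),((292,140),(296,200)),((301,290),(308,390))):
    L=edge(g,Z(p),Z(q),2.5)
    w=ray('top',[L[0],L[0]+8*L[1]],.1105)[:,:2]; print(L,((w-c)@ex)*1e3,((w-c)@ey)*1e3)
```

```text
(array([166.08496, 216.18738], dtype=float32), array([ 0.99596643, -0.08972678], dtype=float32)) [49.2769012  48.90752631] [-11.02197897 -26.14037932]
(array([165.15146, 269.7974 ], dtype=float32), array([ 0.99656403, -0.08282614], dtype=float32)) [-50.72729935 -51.19746035] [ -1.50288186 -16.43693709]
(array([177.36313, 224.0845 ], dtype=float32), array([0.07524782, 0.99716485], dtype=float32)) [31.92302857 16.78816588] [-31.07080207 -30.99584443]
(array([180.15962, 259.0956 ], dtype=float32), array([0.07186871, 0.9974141 ], dtype=float32)) [-34.12059074 -49.01037117] [-31.03192507 -30.90701524]
```

>>> {"name": "move_arm", "arguments": {
  "deltas": [
    [-1, [0.001, 0.0003, 0], 0],
    [-1, [0.001, 0.0003, -0.015], 0],
    [-1, [0.001, 0.0003, -0.03], 0],
    [-1, [0.001, 0.0003, -0.042], 0],
    [-1, [0.001, 0.0003, -0.052], 0],
    [-1, [0.001, 0.0003, -0.058], 0],
    [-1, [0.001, 0.0003, -0.062], 0],
    [-1, [0.001, 0.0003, -0.062], 0]
  ]
}}

```text
time_s: 9.42
ee_pos: [0.52, 0.2367, 0.1083]
eef_rot: [0.215, -3.133, 0.001]
wrist_force: [0.7, -0.3, -2.5]
opening: 0.688
```

>>> {"name": "move_arm", "arguments": {
  "deltas": [
    [-1, [0, 0, -0.001], 0],
    [-1, [0, 0, -0.002], 0],
    [-1, [0, 0, -0.003], 0],
    [-1, [0, 0, -0.004], 0],
    [-1, [0, 0, -0.0045], 0],
    [-1, [0, 0, -0.0045], 0]
  ]
}}

```text
time_s: 9.92
ee_pos: [0.52, 0.2373, 0.1045]
eef_rot: [-0.217, 3.134, -0.0]
wrist_force: [0.5, -1.5, -1.5]
opening: 0.689
```

>>> {"name": "move_arm", "arguments": {
  "deltas": [
    [-1, [0, 0, -0.0007], 0],
    [-1, [0, 0, -0.0014], 0],
    [-1, [0, 0, -0.0014], 0],
    [-1, [0, 0, -0.0014], 0]
  ]
}}

```text
time_s: 10.25
ee_pos: [0.5201, 0.2373, 0.1041]
eef_rot: [-0.217, 3.133, 0.0]
wrist_force: [-3.4, -0.5, 8.3]
opening: 0.681
```

The glass rests on the spacer, with an upward contact force of 8 N. I'll release it and go to the retainer.

>>> {"name": "move_arm", "arguments": {
  "deltas": [
    [0.6, [0, 0, 0], 0],
    [1, [0, 0, 0], 0],
    [1, [0, 0, 0], 0],
    [1, [0, 0, 0.03], 0],
    [1, [0, 0, 0.06], 0],
    [1, [0, -0.04, 0.09], -5],
    [1, [-0.001, -0.08, 0.09], -12],
    [1, [-0.002, -0.12, 0.09], -19],
    [1, [-0.003, -0.16, 0.09], -23.3],
    [1, [-0.004, -0.2, 0.09], -23.3],
    [1, [-0.005, -0.24, 0.09], -23.3],
    [1, [-0.0055, -0.28, 0.09], -23.3]
  ]
}}

```text
time_s: 11.25
ee_pos: [0.5141, -0.0447, 0.1932]
eef_rot: [0.421, 3.113, -0.0]
wrist_force: [0.3, 0.4, 0.0]
opening: 0.999
```

Run:
```python
from h import *
s=ctrl.state();print(s['time_s'],s['ee_pos'],s['eef_rot'],s['wrist_force'],s['opening'])
a,d=ctrl.capture('scene'); b,d=ctrl.capture('top')
f=lambda x:cv2.resize(x,(400,400),interpolation=cv2.INTER_CUBIC)
cv2.imwrite('pics/st6.png',np.hstack([f(a[155:255,400:500]),f(b[195:295,130:230])]))
```

```text
11.25 [ 0.5140898  -0.04467237  0.1932154 ] [ 4.20720021e-01  3.11286176e+00 -8.39629346e-05] [0.34268662 0.38862825 0.00367499] 0.9988478188843624
```

View pics/st6.png

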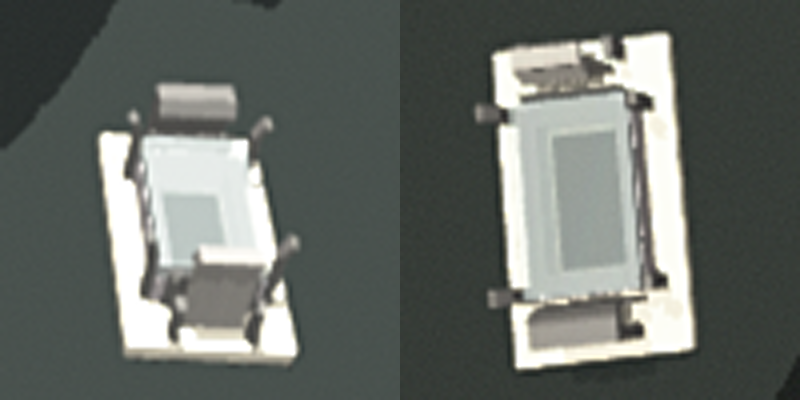

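The glass is seated level between the posts (right zoom, around (580,200)). Now to grasp the retainer 12 mm on the tab side of its centre.

>>> {"name": "move_arm", "arguments": {
  "deltas": [
    [1, [0.0005, -0.04, 0], 0],
    [1, [0.0005, -0.08, 0], 0],
    [1, [0.0005, -0.12, 0], 0],
    [1, [0.0005, -0.16, 0], 0],
    [1, [0.0005, -0.2, -0.01], 0],
    [1, [0.0005, -0.228, -0.03], 0],
    [1, [0.0005, -0.228, -0.06], 0],
    [1, [0.0005, -0.228, -0.09], 0],
    [1, [0.0005, -0.228, -0.11], 0],
    [1, [0.0005, -0.228, -0.118], 0],
    [1, [0.0005, -0.228, -0.12], 0],
    [1, [0.0005, -0.228, -0.12], 0]
  ],
  "newtons": 25
}}

```text
time_s: 12.35
ee_pos: [0.5153, -0.2705, 0.0733]
eef_rot: [-0.42, -3.113, -0.0]
wrist_force: [-0.1, -0.6, 0.1]
opening: 0.998
```

>>> {"name": "move_arm", "arguments": {
  "deltas": [
    [1, [-0.001, -0.002, -0.0005], 0],
    [1, [-0.001, -0.002, -0.0005], 0],
    [-1, [-0.001, -0.002, -0.0005], 0],
    [-1, [-0.001, -0.002, -0.0005], 0],
    [-1, [-0.001, -0.002, -0.0005], 0],
    [-1, [-0.001, -0.002, -0.0005], 0],
    [-1, [-0.001, -0.002, -0.0005], 0],
    [-1, [-0.001, -0.002, -0.0005], 0],
    [-1, [-0.001, -0.002, -0.0005], 0]
  ]
}}

```text
time_s: 13.1
ee_pos: [0.5143, -0.2729, 0.0735]
eef_rot: [0.421, 3.112, -0.001]
wrist_force: [-1.2, 0.2, 5.2]
opening: 0.691
```

>>> {"name": "move_arm", "arguments": {
  "deltas": [
    [-1, [0, 0, 0.02], 0],
    [-1, [0, 0, 0.05], 0],
    [-1, [0, 0.01, 0.085], 0],
    [-1, [-0.01, 0.05, 0.1], 5],
    [-1, [-0.018, 0.09, 0.1], 11],
    [-1, [-0.026, 0.13, 0.1], 17],
    [-1, [-0.034, 0.17, 0.1], 23.3],
    [-1, [-0.042, 0.21, 0.1], 23.3],
    [-1, [-0.05, 0.25, 0.1], 23.3],
    [-1, [-0.058, 0.29, 0.1], 23.3],
    [-1, [-0.066, 0.33, 0.1], 23.3],
    [-1, [-0.074, 0.37, 0.1], 23.3]
  ]
}}

```text
time_s: 14.1
ee_pos: [0.4391, 0.099, 0.173]
eef_rot: [-0.216, 3.133, 0.0]
wrist_force: [1.1, 1.1, -1.8]
opening: 0.693
```

>>> {"name": "move_arm", "arguments": {
  "deltas": [
    [-1, [-0.008, 0.04, 0], 0],
    [-1, [-0.016, 0.08, 0], 0],
    [-1, [-0.022, 0.11, 0], 0],
    [-1, [-0.0255, 0.125, 0], 0],
    [-1, [-0.0255, 0.125, -0.005], 0],
    [-1, [-0.0255, 0.125, -0.01], 0],
    [-1, [-0.0255, 0.125, -0.01], 0]
  ]
}}

```text
time_s: 14.68
ee_pos: [0.4141, 0.2217, 0.1616]
eef_rot: [0.217, -3.133, 0.001]
wrist_force: [-0.2, -0.2, -1.3]
opening: 0.69
```

Run:
```python
from h import *
s=ctrl.state();print(s['time_s'],s['ee_pos'],s['eef_rot'],s['wrist_force'],s['opening'])
a,d=ctrl.capture('scene'); b,d2=ctrl.capture('top'); np.save('d7.npy',d);cv2.imwrite('pics/s7f.png',a);cv2.imwrite('pics/t7f.png',b)
f=lambda x:cv2.resize(x,(400,400),interpolation=cv2.INTER_CUBIC)
cv2.imwrite('pics/st7.png',np.hstack([f(a[130:250,390:510]),f(b[200:320,110:230])]))
```

```text
14.6833 [0.41407707 0.22170069 0.1615894 ] [ 2.16621450e-01 -3.13274099e+00  1.08499815e-03] [-0.16224888 -0.24662632 -1.27202999] 0.6904387003327936
```

View pics/st7.png

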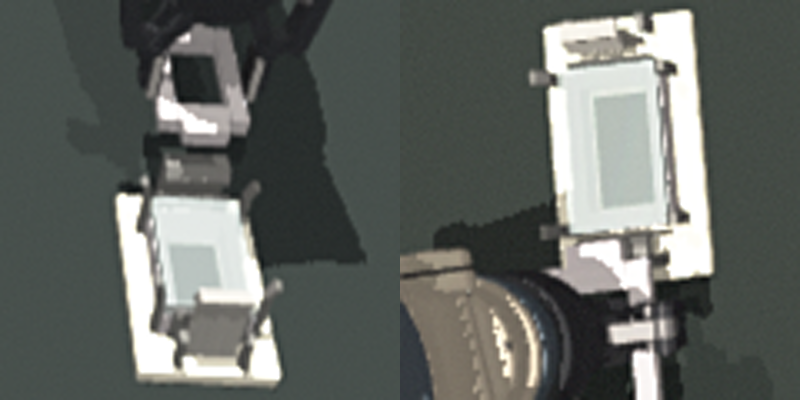

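The retainer hangs level with its tab above the lip (left zoom, around (190,140)). I'll lower it to touch the lip, then press to tilt it.

>>> {"name": "move_arm", "arguments": {
  "deltas": [
    [-1, [0, 0, -0.01], 0],
    [-1, [0, 0, -0.018], 0],
    [-1, [0, 0, -0.022], 0],
    [-1, [0, 0, -0.025], 0],
    [-1, [0, 0, -0.028], 0],
    [-1, [0, 0, -0.028], 0]
  ],
  "newtons": 20
}}

```text
time_s: 15.28
ee_pos: [0.4143, 0.2218, 0.1343]
eef_rot: [0.216, -3.133, 0.001]
wrist_force: [-1.7, -2.0, 2.6]
opening: 0.691
```

>>> {"name": "move_arm", "arguments": {
  "deltas": [
    [-1, [0, 0, -0.002], 0],
    [-1, [0, 0, -0.004], 0],
    [-1, [0, 0, -0.006], 0],
    [-1, [0, 0, -0.008], 0],
    [-1, [0, 0, -0.01], 0],
    [-1, [0, 0, -0.01], 0]
  ]
}}

```text
time_s: 15.78
ee_pos: [0.414, 0.2221, 0.1246]
eef_rot: [0.217, -3.134, 0.0]
wrist_force: [-6.0, -2.2, 6.4]
opening: 0.691
```

Run:
```python
from h import *
s=ctrl.state();print(s['time_s'],s['ee_pos'],s['eef_rot'],s['wrist_force'],s['opening'])
a,d=ctrl.capture('scene'); b,d2=ctrl.capture('top'); np.save('d8.npy',d);np.save('dt8.npy',d2);cv2.imwrite('pics/s8f.png',a);cv2.imwrite('pics/t8f.png',b)
f=lambda x:cv2.resize(x,(400,400),interpolation=cv2.INTER_CUBIC)
cv2.imwrite('pics/st8.png',np.hstack([f(a[120:220,390:490]),f(b[220:320,130:230])]))
```

```text
15.7833 [0.41403656 0.22212644 0.1245844 ] [ 2.16759047e-01 -3.13351934e+00  4.94762392e-04] [-6.01841783 -2.16732875  6.37890837] 0.6910418186909241
```

View pics/st8.png

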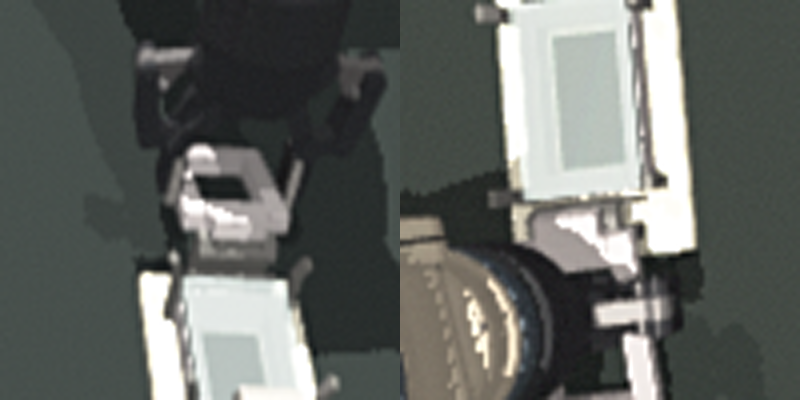

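```bash
cat >> h.py <<'E'
H=np.array([.5182,.2369]); TH=np.radians(7.95); EX=np.array([np.cos(TH),np.sin(TH)]); EY=np.array([-EX[1],EX[0]])
def inh(P):
    q=P[...,:2]-H; return np.stack([q@EX,q@EY,P[...,2]],-1)*1e3
E
python3 - <<'E'
from h import *
d=np.load('d8.npy'); Q=inh(cloud('scene',d))
a=cv2.imread('pics/s8f.png'); g=cv2.cvtColor(a,cv2.COLOR_BGR2GRAY)
# along pixels of right bar: zoom (205..250, 150..) /4 
for v in range(155,192,2):
    print(v,[(tuple(Q[v,u].round(0).astype(int)),int(g[v,u])) for u in (434,438,442,446,450,454,458)])
E
```

```text
155 [((np.int64(-96), np.int64(-40), np.int64(107)), 40), ((np.int64(-94), np.int64(-32), np.int64(109)), 43), ((np.int64(-220), np.int64(11), np.int64(3)), 31), ((np.int64(-221), np.int64(22), np.int64(3)), 33), ((np.int64(-224), np.int64(33), np.int64(0)), 30), ((np.int64(-225), np.int64(44), np.int64(0)), 43), ((np.int64(-226), np.int64(55), np.int64(0)), 44)]
157 [((np.int64(-94), np.int64(-40), np.int64(102)), 33), ((np.int64(-162), np.int64(-13), np.int64(45)), 242), ((np.int64(-163), np.int64(-3), np.int64(45)), 217), ((np.int64(-161), np.int64(6), np.int64(46)), 110), ((np.int64(-163), np.int64(17), np.int64(45)), 103), ((np.int64(-162), np.int64(26), np.int64(47)), 70), ((np.int64(-218), np.int64(53), np.int64(0)), 45)]
159 [((np.int64(-95), np.int64(-39), np.int64(95)), 67), ((np.int64(-156), np.int64(-13), np.int64(43)), 198), ((np.int64(-154), np.int64(-4), np.int64(46)), 209), ((np.int64(-153), np.int64(5), np.int64(47)), 127), ((np.int64(-152), np.int64(15), np.int64(48)), 124), ((np.int64(-151), np.int64(24), np.int64(50)), 119), ((np.int64(-206), np.int64(51), np.int6
[... 5220 characters left out ...]
.int64(47)), 82), ((np.int64(-49), np.int64(-25), np.int64(44)), 210), ((np.int64(-48), np.int64(-16), np.int64(45)), 210), ((np.int64(-49), np.int64(-7), np.int64(45)), 183), ((np.int64(-51), np.int64(3), np.int64(43)), 167), ((np.int64(-53), np.int64(13), np.int64(42)), 133), ((np.int64(-55), np.int64(22), np.int64(41)), 101)]
191 [((np.int64(-44), np.int64(-35), np.int64(42)), 84), ((np.int64(-42), np.int64(-26), np.int64(44)), 219), ((np.int64(-43), np.int64(-17), np.int64(44)), 224), ((np.int64(-42), np.int64(-8), np.int64(45)), 223), ((np.int64(-45), np.int64(2), np.int64(43)), 225), ((np.int64(-42), np.int64(10), np.int64(46)), 223), ((np.int64(-44), np.int64(20), np.int64(45)), 240)]
```

Depth points on the frame's top, (-59,80), (-82,72) and (-162,45) mm in holder x and z, give a tilt of about 18.6° with the tongue down. I'll lift and carry it over the pocket.

>>> {"name": "move_arm", "arguments": {
  "deltas": [
    [-1, [0, 0, 0.01], 0],
    [-1, [0, 0, 0.03], 0],
    [-1, [0, 0, 0.055], 0],
    [-1, [0.01, 0.0014, 0.065], 0],
    [-1, [0.04, 0.0056, 0.065], 0],
    [-1, [0.07, 0.01, 0.065], 0],
    [-1, [0.1, 0.014, 0.065], 0],
    [-1, [0.12, 0.017, 0.065], 0],
    [-1, [0.1295, 0.018, 0.06], 0],
    [-1, [0.1295, 0.018, 0.055], 0],
    [-1, [0.1295, 0.018, 0.055], 0]
  ],
  "newtons": 25
}}

```text
time_s: 16.8
ee_pos: [0.5431, 0.24, 0.1776]
eef_rot: [0.216, -3.131, 0.001]
wrist_force: [-0.4, 0.4, -1.5]
opening: 0.693
```

```bash
cat > look.py <<'E'
import sys
from h import *
n=sys.argv[1]
s=ctrl.state();print(s['time_s'],s['ee_pos'].round(4),s['eef_rot'].round(3),s['wrist_force'].round(1),s['opening'])
p=s['ee_pos'][:2]-[.5196,.2372]; print('TCP in holder mm',(p@EX*1e3).round(1),(p@EY*1e3).round(1))
a,d=ctrl.capture('scene'); b,d2=ctrl.capture('top'); np.save(f'd{n}.npy',d);np.save(f'dt{n}.npy',d2);cv2.imwrite(f'pics/s{n}f.png',a);cv2.imwrite(f'pics/t{n}f.png',b)
f=lambda x:cv2.resize(x,(400,480),interpolation=cv2.INTER_CUBIC)
cv2.imwrite(f'pics/st{n}.png',np.hstack([f(a[140:260,400:500]),f(b[190:310,130:230])]))
E
python3 look.py 9
```

```text
16.8 [0.5431 0.24   0.1776] [ 2.160e-01 -3.131e+00  1.000e-03] [-0.4  0.4 -1.5] 0.6925212687835198
TCP in holder mm 23.6 -0.4
```

View pics/st9.png

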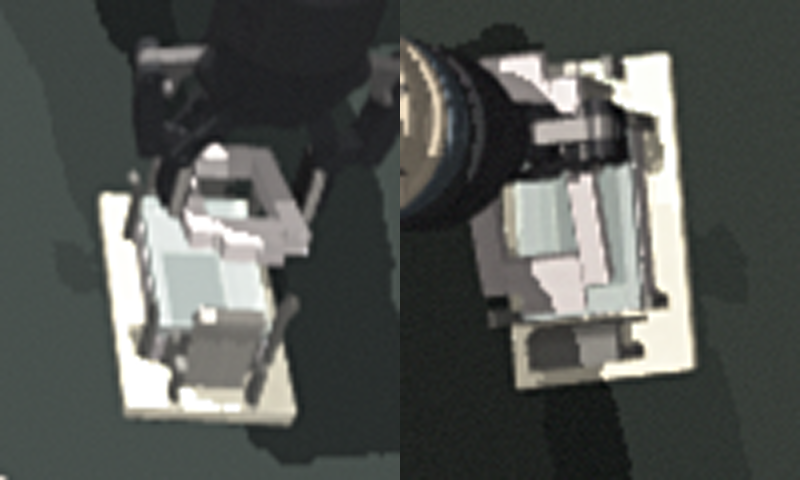

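Run:
```python
from h import *
for n,f in(('top','dt9'),('scene','d9')):
    Q=inh(cloud(n,np.load(f+'.npy')))
    m=(Q[...,2]>72)&(Q[...,2]<135)&(np.abs(Q[...,1])<33)&(Q[...,0]>-90)&(Q[...,0]<90)
    print(n)
    for y0 in(-28,-20,-10,0,10,20,28):
        k=m&(abs(Q[...,1]-y0)<3)
        q=Q[k]; q=q[q[:,0].argsort()]; print(y0,[tuple(r) for r in q[::max(1,len(q)//9)][:,[0,2]].round(0).astype(int).tolist()])
```

```text
top
-28 [(-36, 98), (-28, 103), (-20, 101), (-13, 107), (-5, 102), (0, 110), (8, 114), (43, 126), (52, 125), (60, 126)]
-20 [(-36, 100), (-29, 100), (-24, 105), (-16, 105), (-6, 107), (3, 109), (12, 112), (45, 124), (53, 127), (61, 122)]
-10 [(-47, 88), (-41, 86), (-34, 100), (-28, 102), (-22, 102), (52, 124), (59, 129), (65, 130), (69, 130)]
0 [(-48, 87), (-44, 88), (-38, 92), (-33, 99), (-28, 99), (-25, 101), (53, 125), (59, 129), (64, 129), (68, 131)]
10 [(-47, 87), (-44, 88), (-41, 88), (-37, 89), (-35, 96), (-31, 101), (-29, 98), (-25, 100), (-22, 101), (67, 132), (72, 127)]
20 [(-36, 96), (-30, 97), (-26, 101), (-20, 103), (-17, 106), (-13, 105), (-8, 107), (-4, 98), (0, 108), (5, 113)]
28 [(-35, 97), (-31, 99), (-28, 100), (-24, 102), (-20, 104), (-16, 103), (-12, 107), (-9, 105), (-5, 107), (-1, 110)]
scene
-28 [(16, 114), (29, 119), (36, 122), (43, 123), (48, 126), (54, 126), (57, 124), (59, 117), (60, 123)]
-20 [(1, 109), (25, 118), (43, 124), (49, 125), (54, 127), (57, 127), (58, 122), (59, 117), (61, 120), (66, 125), (69, 73)]
-10 [(-26, 102), (-24, 98), (-21, 94), (48, 124), (56, 130), (62, 75), (65, 75), (68, 127), (69, 73), (71, 72)]
0 [(-38, 97), (-25, 94), (-23, 102), (-20, 96), (49, 125), (55, 126), (66, 131), (69, 131), (70, 127), (71, 131)]
10 [(-40, 96), (-27, 102), (-24, 102), (-22, 95), (47, 125), (56, 128), (64, 130), (68, 126), (69, 133), (72, 121)]
20 [(-34, 99), (-19, 104), (-7, 107), (4, 111), (17, 116), (29, 119), (38, 121), (49, 124), (57, 121), (60, 121)]
28 [(-33, 101), (5, 113), (15, 129), (20, 115), (25, 129), (30, 129), (34, 127), (35, 134), (47, 125), (59, 123)]
```

The tongue tip is at about holder (-48, z 83) and the tilt is about 17°. I'll lower it to just above the glass.

>>> {"name": "move_arm", "arguments": {
  "deltas": [
    [-1, [0, 0.0003, -0.01], 0],
    [-1, [0, 0.0003, -0.02], 0],
    [-1, [0, 0.0003, -0.028], 0],
    [-1, [0, 0.0003, -0.034], 0],
    [-1, [0, 0.0003, -0.037], 0],
    [-1, [0, 0.0003, -0.037], 0]
  ]
}}

```text
time_s: 17.4
ee_pos: [0.5436, 0.2404, 0.1415]
eef_rot: [0.216, -3.133, 0.0]
wrist_force: [-0.0, 0.9, -2.0]
opening: 0.694
```

>>> {"name": "move_arm", "arguments": {
  "deltas": [
    [-1, [0, 0, -0.0008], 0],
    [-1, [0, 0, -0.0016], 0],
    [-1, [0, 0, -0.0016], 0]
  ]
}}

```text
time_s: 17.65
ee_pos: [0.5442, 0.2406, 0.1411]
eef_rot: [-0.216, 3.134, 0.0]
wrist_force: [0.3, -0.9, -1.6]
opening: 0.693
```

```bash
python3 look.py 10
python3 - <<'E'
from h import *
Q=inh(cloud('top',np.load('dt10.npy')))
m=(Q[...,2]>35)&(Q[...,2]<110)
for y0 in(-24,-10,0,10):
    k=m&(abs(Q[...,1]-y0)<2.5)&(Q[...,0]>-72)&(Q[...,0]<-15)
    q=Q[k]; q=q[q[:,0].argsort()]; print(y0,[tuple(r) for r in q[::max(1,len(q)//22)][:,[0,2]].round(0).astype(int).tolist()])
E
```

```text
17.65 [0.5442 0.2406 0.1411] [-0.216  3.134  0.   ] [ 0.3 -0.9 -1.6] 0.6931360859525253
TCP in holder mm 24.8 -0.1
-24 [(-71, 48), (-66, 55), (-62, 53), (-55, 39), (-53, 38), (-49, 42), (-49, 43), (-47, 44), (-45, 41), (-45, 42), (-43, 45), (-41, 41), (-39, 43), (-37, 46), (-37, 45), (-35, 43), (-33, 62), (-31, 63), (-29, 59), (-27, 61), (-25, 63), (-25, 64), (-23, 64), (-21, 62), (-21, 63), (-19, 66), (-18, 66), (-16, 68), (-15, 67)]
-10 [(-71, 63), (-69, 62), (-67, 62), (-65, 60), (-61, 62), (-57, 60), (-55, 57), (-54, 41), (-49, 42), (-47, 47), (-44, 49), (-41, 49), (-40, 49), (-37, 48), (-35, 51), (-32, 60), (-30, 64), (-28, 63), (-25, 65), (-22, 68), (-20, 60), (-17, 54), (-15, 42)]
0 [(-71, 61), (-70, 62), (-69, 61), (-67, 60), (-66, 60), (-64, 61), (-63, 61), (-62, 61), (-60, 65), (-58, 58), (-56, 58), (-53, 35), (-49, 41), (-48, 42), (-46, 45), (-44, 50), (-42, 50), (-40, 51), (-38, 49), (-36, 52), (-34, 60), (-32, 62), (-32, 65), (-30, 64), (-28, 62), (-26, 63), (-25, 64), (-24, 63), (-22, 62), (-21, 69), (-19, 59), (-16, 43)]
10 [(-71, 60), (-68, 61), (-66, 60), (-64, 60), (-62, 62), (-59, 60), (-57, 58), (-55, 58), (-49, 37), (-47, 41), (-45, 49), (-43, 50), (-39, 53), (-37, 53), (-35, 53), (-33, 63), (-31, 63), (-29, 62), (-27, 64), (-23, 62), (-21, 68), (-19, 60), (-17, 57)]
```

View pics/st10.png

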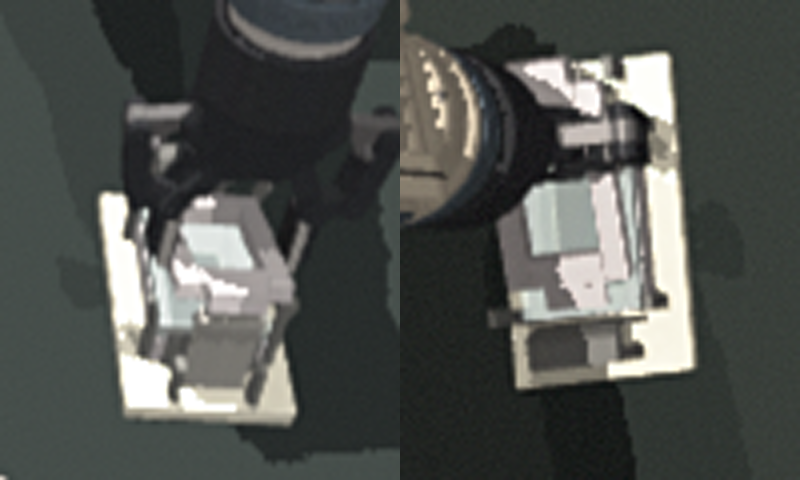

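>>> {"name": "move_arm", "arguments": {
  "deltas": [
    [-1, [0, 0, -0.0005], 0],
    [-1, [0, 0, -0.001], 0],
    [-1, [0, 0, -0.001], 0]
  ]
}}

```text
time_s: 18.0
ee_pos: [0.544, 0.2405, 0.1399]
eef_rot: [0.216, -3.134, -0.0]
wrist_force: [-0.2, 0.4, -1.9]
opening: 0.69
```

>>> {"name": "move_arm", "arguments": {
  "deltas": [
    [-1, [-0.004, -0.0006, 0], 0],
    [-1, [-0.007, -0.001, 0], 0],
    [-1, [-0.01, -0.0014, 0], 0],
    [-1, [-0.012, -0.0017, 0], 0],
    [-1, [-0.012, -0.0017, 0], 0]
  ]
}}

```text
time_s: 18.42
ee_pos: [0.5315, 0.2388, 0.1401]
eef_rot: [0.217, -3.134, 0.0]
wrist_force: [0.4, 0.2, -2.4]
opening: 0.693
```

>>> {"name": "move_arm", "arguments": {
  "deltas": [
    [-1, [-0.002, -0.0003, 0], 0],
    [-1, [-0.0035, -0.0005, 0], 0],
    [-1, [-0.0035, -0.0005, 0], 0],
    [-1, [-0.0035, -0.0005, 0], 0]
  ]
}}

```text
time_s: 18.75
ee_pos: [0.5285, 0.2383, 0.14]
eef_rot: [-0.217, 3.134, 0.0]
wrist_force: [0.0, -1.3, -1.3]
opening: 0.691
```

```bash
python3 look.py 11
python3 - <<'E'
from h import *
Q=inh(cloud('top',np.load('dt11.npy')))
m=(Q[...,2]>35)&(Q[...,2]<125)
for y0 in(-24,-10,0,10):
    k=m&(abs(Q[...,1]-y0)<2.5)&(Q[...,0]>-72)&(Q[...,0]<80)
    q=Q[k]; q=q[q[:,0].argsort()]; print(y0,[tuple(r) for r in q[::max(1,len(q)//32)][:,[0,2]].round(0).astype(int).tolist()])
E
```

```text
18.75 [0.5285 0.2383 0.14  ] [-0.217  3.134  0.   ] [ 0.  -1.3 -1.3] 0.6912346223982391
TCP in holder mm 9.0 -0.1
-24 [(-72, 62), (-64, 55), (-55, 43), (-49, 60), (-47, 62), (-43, 63), (-39, 61), (-37, 61), (-33, 63), (-31, 64), (-29, 67), (-25, 68), (-22, 69), (-19, 71), (-15, 71), (-12, 74), (-8, 72), (-6, 77), (-4, 74), (-2, 75), (0, 76), (29, 82), (32, 86), (35, 85), (38, 89), (40, 43), (42, 41), (42, 89), (44, 46), (44, 91), (46, 87), (48, 44), (52, 38), (69, 36), (75, 39), (79, 37)]
-10 [(-71, 62), (-69, 62), (-67, 60), (-63, 62), (-61, 61), (-57, 61), (-53, 47), (-49, 59), (-47, 62), (-43, 60), (-41, 63), (-38, 64), (-35, 60), (-31, 45), (-27, 44), (-23, 43), (-19, 45), (-13, 40), (-7, 44), (-1, 42), (38, 87), (40, 86), (42, 91), (46, 93), (47, 92), (51, 95), (53, 91), (54, 40), (57, 87), (60, 63), (63, 73), (65, 74), (68, 77), (71, 76)]
0 [(-72, 59), (-70, 60), (-67, 61), (-64, 60), (-62, 61), (-58, 60), (-54, 50), (-52, 49), (-48, 59), (-46, 59), (-42, 61), (-40, 63), (-38, 65), (-34, 56), (-30, 41), (-28, 45), (-24, 45), (-22, 45), (-18, 41), (-15, 46), (-10, 42), (-8, 42), (-6, 44), (-3, 44), (0, 48), (41, 87), (45, 90), (47, 89), (51, 91), (55, 91), (59, 85), (63, 67), (66, 75), (69, 78), (72, 76)]
10 [(-71, 61), (-68, 58), (-66, 64), (-64, 63), (-62, 61), (-59, 63), (-57, 60), (-53, 51), (-51, 50), (-49, 63), (-47, 62), (-45, 64), (-41, 60), (-39, 65), (-37, 65), (-35, 58), (-33, 54), (-29, 44), (-27, 39), (-25, 43), (-21, 43), (-19, 43), (-17, 40), (-15, 43), (-13, 43), (-9, 44), (-7, 46), (-5, 43), (-3, 44), (-1, 45), (53, 94), (55, 92), (58, 86), (63, 69), (65, 75), (65, 74), (69, 77), (71, 75), (74, 70)]
```

View pics/st11.png

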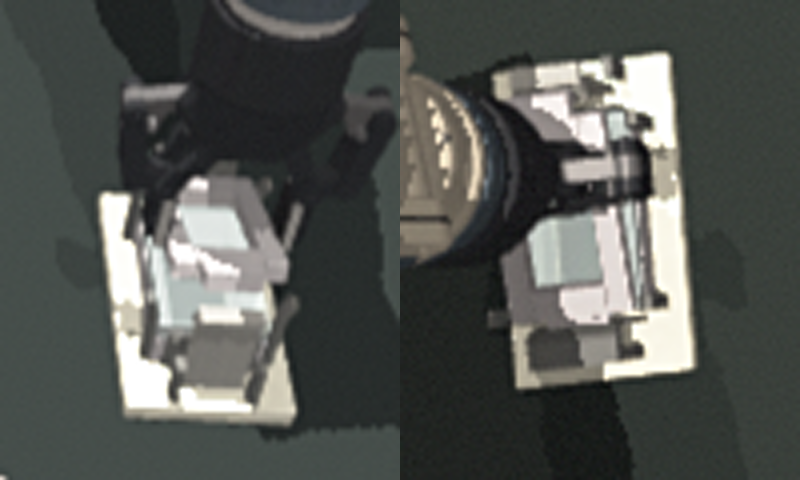

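>>> {"name": "move_arm", "arguments": {
  "deltas": [
    [-1, [-0.001, -0.0001, 0], 0],
    [-1, [-0.002, -0.0003, 0], 0],
    [-1, [-0.002, -0.0003, 0], 0],
    [-1, [-0.002, -0.0003, 0], 0]
  ]
}}

```text
time_s: 19.18
ee_pos: [0.5265, 0.238, 0.1399]
eef_rot: [0.216, -3.134, 0.0]
wrist_force: [-0.8, 0.6, -1.8]
opening: 0.687
```

>>> {"name": "move_arm", "arguments": {
  "deltas": [
    [-1, [0.0003, 0, -0.0015], 0],
    [-1, [0.0006, 0.0001, -0.003], 0],
    [-1, [0.001, 0.0001, -0.0045], 0],
    [-1, [0.0013, 0.0002, -0.006], 0],
    [-1, [0.0016, 0.0002, -0.0075], 0],
    [-1, [0.0016, 0.0002, -0.0075], 0]
  ]
}}

```text
time_s: 19.68
ee_pos: [0.5285, 0.2383, 0.1326]
eef_rot: [-0.216, 3.133, 0.0]
wrist_force: [0.3, 0.1, 3.7]
opening: 0.695
```

```bash
python3 look.py 12
python3 - <<'E'
from h import *
Q=inh(cloud('top',np.load('dt12.npy')))
m=(Q[...,2]>35)&(Q[...,2]<125)
for y0 in(-24,-10,0,10):
    k=m&(abs(Q[...,1]-y0)<2.5)&(Q[...,0]>-72)&(Q[...,0]<80)
    q=Q[k]; q=q[q[:,0].argsort()]; print(y0,[tuple(r) for r in q[::max(1,len(q)//32)][:,[0,2]].round(0).astype(int).tolist()])
E
```

```text
19.6833 [0.5285 0.2383 0.1326] [-0.216  3.133  0.   ] [0.3 0.1 3.7] 0.6948493957856813
TCP in holder mm 9.0 -0.1
-24 [(-70, 63), (-68, 61), (-62, 52), (-53, 37), (-49, 57), (-47, 55), (-43, 54), (-39, 58), (-37, 63), (-33, 57), (-31, 58), (-27, 61), (-24, 64), (-21, 61), (-17, 65), (-14, 67), (-12, 64), (-10, 66), (-7, 39), (-4, 69), (-2, 72), (0, 71), (31, 77), (33, 76), (37, 81), (39, 80), (41, 77), (43, 81), (44, 43), (46, 43), (48, 45), (54, 45), (71, 37), (75, 36), (79, 40)]
-10 [(-71, 59), (-69, 64), (-67, 60), (-63, 61), (-59, 61), (-55, 54), (-53, 47), (-49, 56), (-47, 56), (-43, 56), (-40, 58), (-37, 63), (-34, 45), (-31, 45), (-29, 43), (-26, 41), (-24, 44), (-20, 47), (-17, 41), (-13, 44), (-11, 45), (-8, 43), (-3, 41), (1, 43), (37, 77), (39, 80), (43, 77), (46, 81), (49, 79), (51, 41), (52, 82), (54, 38), (56, 81), (62, 68), (64, 41), (66, 74), (69, 73), (73, 73)]
0 [(-72, 62), (-69, 60), (-66, 62), (-63, 62), (-60, 65), (-58, 59), (-54, 44), (-52, 44), (-48, 53), (-46, 56), (-44, 55), (-40, 55), (-38, 63), (-34, 49), (-30, 44), (-28, 44), (-24, 44), (-22, 43), (-18, 41), (-16, 45), (-14, 43), (-10, 44), (-6, 44), (-2, 43), (38, 78), (42, 77), (45, 83), (48, 83), (51, 83), (55, 85), (57, 84), (62, 72), (64, 73), (68, 72), (70, 71)]
10 [(-71, 62), (-69, 62), (-67, 62), (-65, 61), (-63, 64), (-59, 64), (-57, 60), (-55, 56), (-51, 56), (-49, 56), (-47, 55), (-45, 54), (-41, 57), (-39, 59), (-37, 58), (-35, 52), (-31, 44), (-29, 42), (-27, 43), (-25, 43), (-21, 41), (-19, 46), (-15, 46), (-13, 43), (-11, 40), (-9, 41), (-5, 45), (-1, 45), (54, 85), (56, 86), (59, 77), (62, 70), (65, 75), (67, 77), (69, 77), (72, 70), (73, 71)]
```

View pics/st12.png

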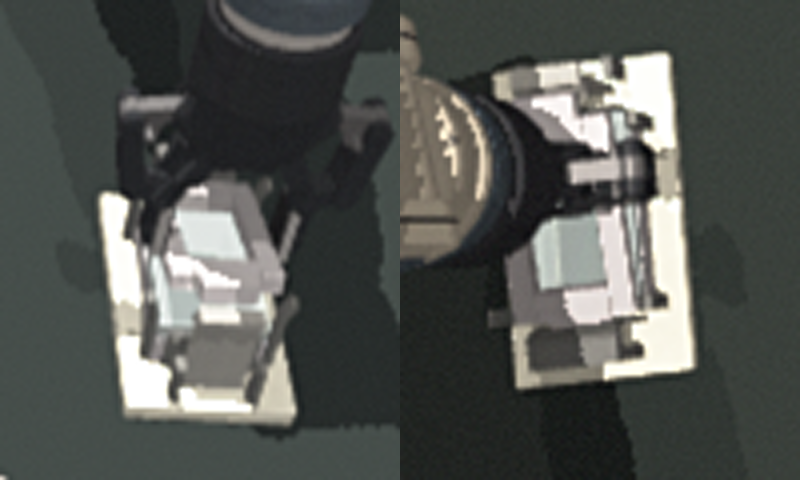

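The tongue is under the lip, and its underside rests on the glass edge. The frame is still about 3 mm too far towards the catch, so I'll slide it -x by 3 mm.

>>> {"name": "move_arm", "arguments": {
  "deltas": [
    [-1, [-0.001, -0.0001, 0.0005], 0],
    [-1, [-0.002, -0.0003, 0.0005], 0],
    [-1, [-0.003, -0.0004, 0.0005], 0],
    [-1, [-0.003, -0.0004, 0.0005], 0],
    [-1, [-0.003, -0.0004, 0.0005], 0]
  ]
}}

```text
time_s: 20.2
ee_pos: [0.5251, 0.2378, 0.1329]
eef_rot: [-0.217, 3.134, -0.0]
wrist_force: [1.5, 0.5, 1.2]
opening: 0.693
```

>>> {"name": "move_arm", "arguments": {
  "deltas": [
    [-1, [0.0002, 0, -0.0015], 0],
    [-1, [0.0004, 0, -0.003], 0],
    [-1, [0.0006, 0.0001, -0.0045], 0],
    [-1, [0.0008, 0.0001, -0.006], 0],
    [-1, [0.0008, 0.0001, -0.006], 0]
  ]
}}

```text
time_s: 20.62
ee_pos: [0.5267, 0.2381, 0.1271]
eef_rot: [-0.216, 3.132, 0.001]
wrist_force: [4.4, 0.9, 5.3]
opening: 0.683
```

```bash
python3 look.py 13
python3 - <<'E'
from h import *
Q=inh(cloud('top',np.load('dt13.npy')))
m=(Q[...,2]>35)&(Q[...,2]<125)
for y0 in(-24,-10,0,10):
    k=m&(abs(Q[...,1]-y0)<2.5)&(Q[...,0]>-72)&(Q[...,0]<80)
    q=Q[k]; q=q[q[:,0].argsort()]; print(y0,[tuple(r) for r in q[::max(1,len(q)//32)][:,[0,2]].round(0).astype(int).tolist()])
E
```

```text
20.6167 [0.5267 0.2381 0.1271] [-2.160e-01  3.132e+00  1.000e-03] [4.4 0.9 5.3] 0.6834425979053941
TCP in holder mm 7.2 -0.1
-24 [(-71, 42), (-69, 40), (-60, 59), (-56, 58), (-53, 55), (-51, 59), (-49, 56), (-47, 57), (-45, 58), (-41, 57), (-39, 60), (-37, 57), (-35, 62), (-33, 60), (-31, 59), (-29, 60), (-25, 60), (-23, 60), (-21, 62), (-18, 64), (-15, 60), (-14, 63), (-12, 64), (-9, 60), (-7, 65), (-5, 64), (-4, 67), (0, 122), (30, 70), (31, 70), (33, 75), (36, 74), (37, 74), (40, 69), (41, 72), (43, 46), (44, 70), (48, 46), (52, 42), (54, 38), (73, 39), (77, 36)]
-10 [(-71, 61), (-69, 60), (-67, 62), (-63, 62), (-61, 61), (-57, 58), (-55, 54), (-52, 51), (-49, 55), (-47, 58), (-45, 55), (-42, 56), (-39, 54), (-37, 45), (-34, 42), (-31, 44), (-29, 46), (-25, 40), (-21, 46), (-17, 41), (-13, 43), (-9, 43), (-5, 46), (-3, 44), (35, 72), (37, 71), (41, 75), (43, 77), (45, 72), (47, 77), (49, 43), (51, 42), (53, 45), (55, 74), (60, 68), (61, 68), (64, 77), (68, 76), (71, 72), (73, 74)]
0 [(-72, 62), (-70, 60), (-67, 59), (-64, 61), (-61, 65), (-58, 61), (-54, 51), (-50, 55), (-48, 59), (-44, 59), (-42, 58), (-38, 52), (-35, 40), (-32, 42), (-30, 46), (-27, 44), (-24, 46), (-21, 47), (-17, 42), (-14, 41), (-10, 43), (-8, 45), (-4, 44), (38, 76), (41, 71), (44, 73), (46, 74), (50, 75), (52, 76), (59, 65), (62, 72), (64, 72), (68, 76), (70, 75)]
10 [(-71, 59), (-69, 57), (-66, 60), (-64, 61), (-61, 62), (-59, 62), (-55, 57), (-53, 56), (-51, 57), (-49, 54), (-47, 54), (-45, 57), (-43, 60), (-39, 55), (-37, 46), (-35, 44), (-33, 44), (-31, 42), (-29, 42), (-27, 44), (-25, 43), (-23, 45), (-21, 44), (-19, 48), (-15, 42), (-13, 41), (-11, 42), (-9, 42), (-5, 44), (49, 73), (53, 74), (55, 78), (58, 64), (60, 68), (62, 68), (63, 73), (65, 70), (67, 74), (71, 77), (73, 75)]
```

View pics/st13.png

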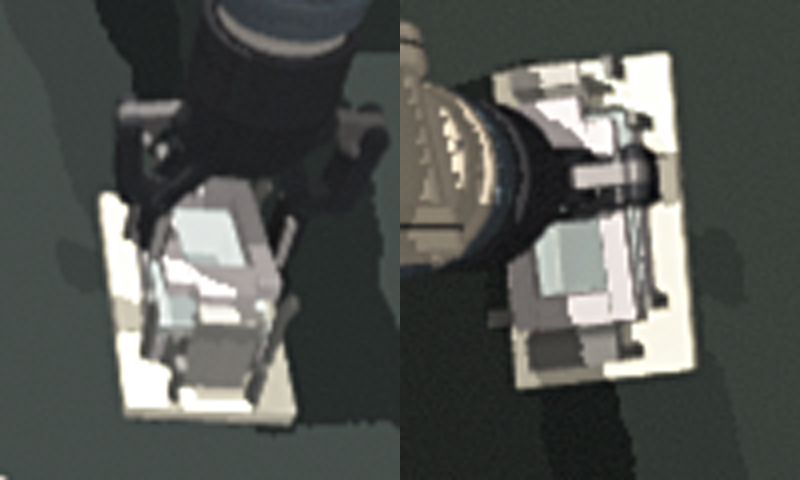

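>>> {"name": "move_arm", "arguments": {
  "deltas": [
    [-1, [0.0004, 0, -0.001], 0],
    [-1, [0.0008, 0.0001, -0.0025], 0],
    [-1, [0.001, 0.0001, -0.004], 0],
    [-1, [0.001, 0.0001, -0.005], 0],
    [-1, [0.001, 0.0001, -0.005], 0]
  ]
}}

```text
time_s: 21.13
ee_pos: [0.5277, 0.2383, 0.1243]
eef_rot: [-0.216, 3.13, 0.001]
wrist_force: [-1.3, -0.4, 24.0]
opening: 0.692
```

>>> {"name": "move_arm", "arguments": {
  "deltas": [
    [-1, [0, 0, 0.002], 0],
    [0.5, [0, 0, 0.002], 0],
    [1, [0, 0, 0.002], 0],
    [1, [0, 0, 0.002], 0],
    [1, [0, 0, 0.03], 0],
    [1, [0, 0, 0.07], 0],
    [1, [-0.04, 0, 0.09], 0],
    [1, [-0.08, -0.0, 0.09], 0]
  ]
}}

```text
time_s: 21.8
ee_pos: [0.45, 0.2383, 0.2147]
eef_rot: [-0.214, 3.129, 0.002]
wrist_force: [-0.0, 1.0, -0.1]
opening: 1.004
```

```bash
python3 look.py 14
python3 - <<'E'
from h import *
Q=inh(cloud('top',np.load('dt14.npy')))
m=(Q[...,2]>35)&(Q[...,2]<125)
for y0 in(-24,-10,0,10):
    k=m&(abs(Q[...,1]-y0)<2.5)&(Q[...,0]>-72)&(Q[...,0]<80)
    q=Q[k]; q=q[q[:,0].argsort()]; print(y0,[tuple(r) for r in q[::max(1,len(q)//32)][:,[0,2]].round(0).astype(int).tolist()])
E
```

```text
21.8 [0.45   0.2383 0.2147] [-2.140e-01  3.129e+00  2.000e-03] [-0.   1.  -0.1] 1.0039032555953271
TCP in holder mm -68.8 10.8
-24 [(-71, 47), (-62, 60), (-53, 59), (-49, 58), (-47, 59), (-43, 56), (-39, 58), (-33, 59), (-29, 58), (-25, 59), (-21, 58), (-19, 65), (-15, 63), (-13, 66), (-9, 63), (-6, 65), (-2, 64), (2, 63), (6, 62), (10, 67), (12, 66), (16, 64), (20, 65), (25, 72), (28, 68), (32, 69), (36, 71), (38, 66), (41, 74), (45, 44), (52, 40), (71, 38), (77, 37)]
-10 [(-63, 60), (-61, 65), (-57, 57), (-53, 53), (-49, 59), (-46, 57), (-43, 57), (-38, 45), (-33, 44), (-30, 46), (-26, 42), (-23, 43), (-19, 44), (-16, 47), (-9, 45), (-5, 44), (-1, 42), (2, 43), (7, 46), (11, 47), (15, 42), (19, 44), (25, 43), (30, 69), (32, 69), (36, 69), (39, 71), (43, 73), (47, 70), (49, 43), (52, 39), (55, 72), (60, 64), (63, 71), (65, 73), (69, 72)]
0 [(-64, 60), (-58, 60), (-54, 42), (-52, 59), (-46, 56), (-42, 54), (-38, 51), (-34, 42), (-30, 43), (-26, 44), (-22, 44), (-18, 47), (-14, 40), (-10, 39), (-6, 44), (-2, 45), (2, 43), (6, 43), (10, 42), (12, 47), (16, 45), (20, 40), (24, 43), (28, 42), (30, 71), (32, 70), (36, 71), (40, 72), (43, 72), (46, 69), (50, 70), (54, 74), (56, 73), (61, 67), (64, 74), (68, 73), (72, 75)]
10 [(-62, 62), (-58, 63), (-55, 58), (-49, 56), (-47, 61), (-43, 55), (-37, 46), (-33, 41), (-29, 44), (-25, 45), (-21, 41), (-17, 43), (-15, 45), (-9, 42), (-7, 47), (-3, 43), (3, 42), (7, 41), (9, 44), (15, 45), (19, 43), (23, 43), (25, 45), (29, 42), (31, 47), (34, 66), (38, 70), (43, 71), (47, 75), (51, 74), (55, 73), (60, 68), (63, 70), (67, 73), (71, 76)]
```

View pics/st14.png

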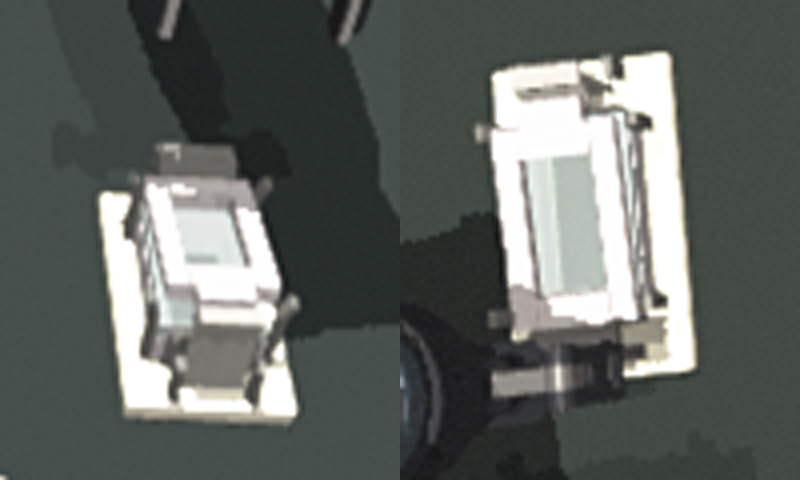

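The tongue is hooked, and the tab rests on the catch's ramp at about 9° of tilt. I'll shut the gripper and press near the tab, at holder x = 42.

>>> {"name": "move_arm", "arguments": {
  "deltas": [
    [-1, [0.04, 0.0017, 0], 0],
    [-1, [0.08, 0.0034, 0], 0],
    [-1, [0.111, 0.0047, 0], 0],
    [-1, [0.111, 0.0047, -0.01], 0],
    [-1, [0.111, 0.0047, -0.03], 0],
    [-1, [0.111, 0.0047, -0.05], 0],
    [-1, [0.111, 0.0047, -0.05], 0],
    [-1, [0.111, 0.0047, -0.05], 0]
  ],
  "newtons": 40
}}

```text
time_s: 22.57
ee_pos: [0.5582, 0.2425, 0.1605]
eef_rot: [0.216, -3.13, 0.001]
wrist_force: [-0.2, 0.6, 0.5]
opening: -0.0
```

```bash
python3 look.py 15
```

```text
22.5667 [0.5582 0.2425 0.1605] [ 2.16e-01 -3.13e+00  1.00e-03] [-0.2  0.6  0.5] -6.608021009850307e-05
TCP in holder mm 39.0 -0.1
```

View pics/st15.png

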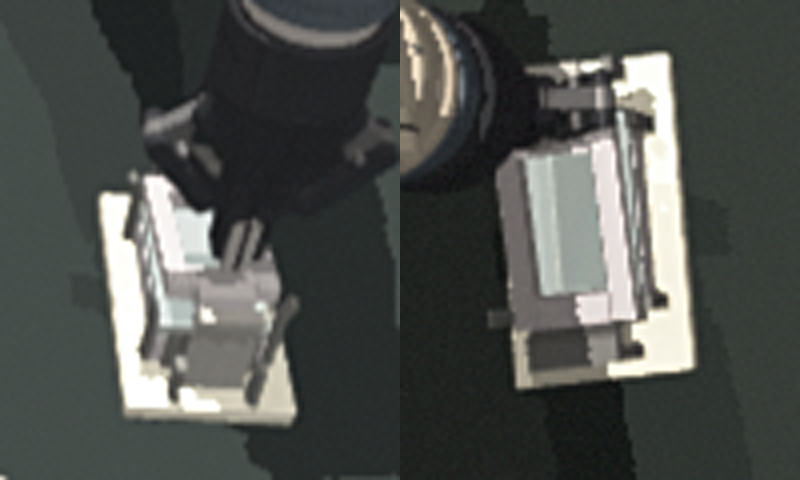

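>>> {"name": "move_arm", "arguments": {
  "deltas": [
    [-1, [0.003, 0.0004, -0.005], 0],
    [-1, [0.003, 0.0004, -0.01], 0],
    [-1, [0.003, 0.0004, -0.014], 0],
    [-1, [0.003, 0.0004, -0.017], 0],
    [-1, [0.003, 0.0004, -0.02], 0],
    [-1, [0.003, 0.0004, -0.022], 0]
  ]
}}

```text
time_s: 23.17
ee_pos: [0.5625, 0.2433, 0.1405]
eef_rot: [-0.216, 3.132, 0.001]
wrist_force: [1.1, 1.2, 2.7]
opening: 0.002
```

>>> {"name": "move_arm", "arguments": {
  "deltas": [
    [-1, [0, 0, -0.002], 0],
    [-1, [0, 0, -0.004], 0],
    [-1, [0, 0, -0.006], 0],
    [-1, [0, 0, -0.008], 0],
    [-1, [0, 0, -0.01], 0],
    [-1, [0, 0, -0.01], 0]
  ]
}}

```text
time_s: 23.67
ee_pos: [0.5615, 0.243, 0.1291]
eef_rot: [0.216, -3.132, 0.0]
wrist_force: [-0.6, 0.5, 0.2]
opening: 0.001
```

>>> {"name": "move_arm", "arguments": {
  "deltas": [
    [-1, [0, 0, -0.0015], 0],
    [-1, [0, 0, -0.003], 0],
    [-1, [0, 0, -0.003], 0]
  ]
}}

```text
time_s: 23.92
ee_pos: [0.5616, 0.2431, 0.1285]
eef_rot: [-0.217, 3.133, 0.0]
wrist_force: [-6.2, -1.6, 18.8]
opening: 0.002
```

>>> {"name": "move_arm", "arguments": {
  "deltas": [
    [-1, [0, 0, 0.02], 0],
    [-1, [0, 0, 0.05], 0],
    [-1, [0, 0, 0.09], 0],
    [-1, [-0.04, -0.03, 0.1], 0],
    [-1, [-0.08, -0.06, 0.1], 0],
    [-1, [-0.12, -0.09, 0.1], 0],
    [-1, [-0.15, -0.12, 0.1], 0],
    [-1, [-0.15, -0.15, 0.1], 0]
  ]
}}

```text
time_s: 24.58
ee_pos: [0.412, 0.1025, 0.2266]
eef_rot: [0.22, -3.132, -0.001]
wrist_force: [0.9, -1.2, -0.2]
opening: 0.002
```

```bash
python3 look.py 16
python3 - <<'E'
from h import *
Q=inh(cloud('top',np.load('dt16.npy')))
m=(Q[...,2]>35)&(Q[...,2]<125)
for y0 in(-24,0,24):
    k=m&(abs(Q[...,1]-y0)<2.5)&(Q[...,0]>-72)&(Q[...,0]<80)
    q=Q[k]; q=q[q[:,0].argsort()]; print(y0,[tuple(r) for r in q[::max(1,len(q)//32)][:,[0,2]].round(0).astype(int).tolist()])
k=(Q[...,2]>51)&(Q[...,2]<62)&(abs(Q[...,0])<47)&(abs(Q[...,1])<29)
q=Q[k]; A=np.c_[q[:,:2],np.ones(len(q))]; c=np.linalg.lstsq(A,q[:,2],rcond=None)[0]; print('plane',np.degrees(c[:2]),c[2],len(q))
E
```

```text
24.5833 [0.412  0.1025 0.2266] [ 2.200e-01 -3.132e+00 -1.000e-03] [ 0.9 -1.2 -0.2] 0.0018122524644747305
TCP in holder mm -125.2 -118.5
-24 [(-71, 40), (-58, 59), (-53, 39), (-49, 51), (-45, 56), (-43, 56), (-39, 54), (-37, 58), (-33, 55), (-29, 56), (-25, 58), (-23, 55), (-19, 56), (-16, 56), (-13, 55), (-11, 53), (-7, 55), (-4, 57), (-1, 57), (3, 54), (5, 56), (9, 53), (11, 53), (14, 57), (17, 53), (20, 56), (23, 54), (25, 56), (28, 60), (31, 56), (33, 54), (37, 57), (41, 52), (45, 53), (50, 43), (54, 44), (75, 38)]
0 [(-72, 61), (-68, 62), (-65, 62), (-60, 63), (-56, 59), (-52, 56), (-48, 54), (-46, 58), (-40, 53), (-36, 47), (-32, 44), (-28, 43), (-25, 45), (-20, 40), (-16, 42), (-12, 44), (-8, 43), (-4, 44), (0, 45), (4, 45), (8, 47), (12, 40), (16, 42), (22, 44), (26, 45), (28, 44), (32, 43), (35, 59), (40, 54), (45, 56), (49, 55), (53, 56), (57, 62), (60, 67), (64, 75), (68, 72), (72, 72)]
24 [(-65, 61), (-55, 54), (-51, 54), (-47, 58), (-43, 56), (-40, 55), (-37, 58), (-33, 57), (-30, 57), (-28, 56), (-24, 56), (-22, 55), (-18, 54), (-16, 56), (-14, 59), (-10, 57), (-8, 61), (-4, 55), (-2, 57), (2, 55), (4, 55), (8, 57), (12, 55), (14, 54), (16, 58), (20, 57), (22, 53), (26, 56), (30, 56), (32, 50), (34, 52), (38, 57), (40, 54), (44, 55), (49, 44), (53, 41)]
plane [0.02254025 0.22595208] 55.4720963330364 759
```

View pics/st16.png

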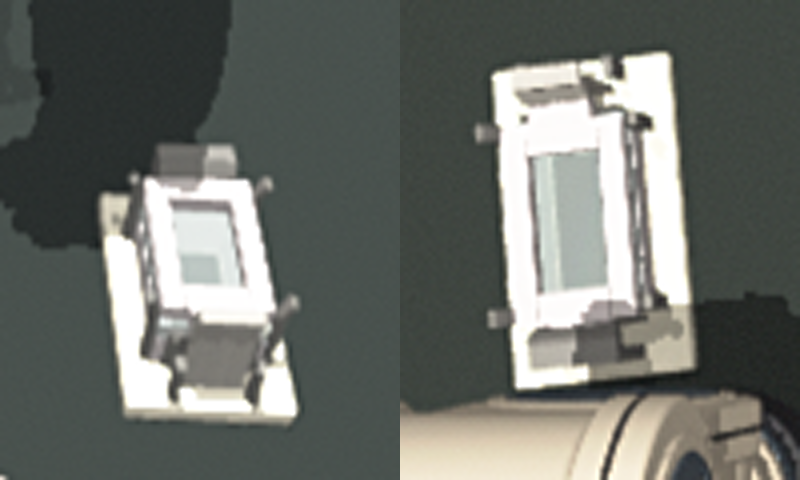

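Run:
```python
from h import *
a=cv2.imread('pics/top0.png').astype(int);b=cv2.imread('pics/t16f.png').astype(int)
D=np.abs(a-b).max(2)
for n,(u0,u1,v0,v1) in dict(box=(210,295,100,165),rack=(305,382,118,165),bottle=(465,525,150,205)).items(): print(n,(D[v0:v1,u0:u1]>40).sum())
print(ctrl.state()['qvel'].round(3), ctrl.state()['wrist_force'].round(1))
print(ctrl.close_job())
```

```text
box 297
rack 1289
bottle 1052
[ 0.062  0.056  0.08  -0.015  0.028  0.093] [-0.3 -0.  -0.1]
the job is handed in; nothing more can be done
None
```

The picture differences around the bystanders were larger than I expected, so I'm checking what caused them in the saved picture.

Run:
```python
import cv2,numpy as np
a=cv2.imread('pics/top0.png');b=cv2.imread('pics/t16f.png')
cv2.imwrite('pics/cmp.png',np.vstack([a[90:220,200:540],b[90:220,200:540]]).repeat(2,0).repeat(2,1))
for i in(a,b):
    m=((i[...,0]>120)&(i[...,2]<80)).astype(np.uint8)[:,250:420]
    c=max(cv2.findContours(m,0,2)[0],key=cv2.contourArea);print('rack',cv2.minAreaRect(c))
```

```text
rack ((91.71697235107422, 152.34515380859375), (58.78034591674805, 7.702723503112793), 6.881723403930664)
rack ((93.46685028076172, 140.79168701171875), (58.509796142578125, 24.320741653442383), 6.483073711395264)
```

View pics/cmp.png

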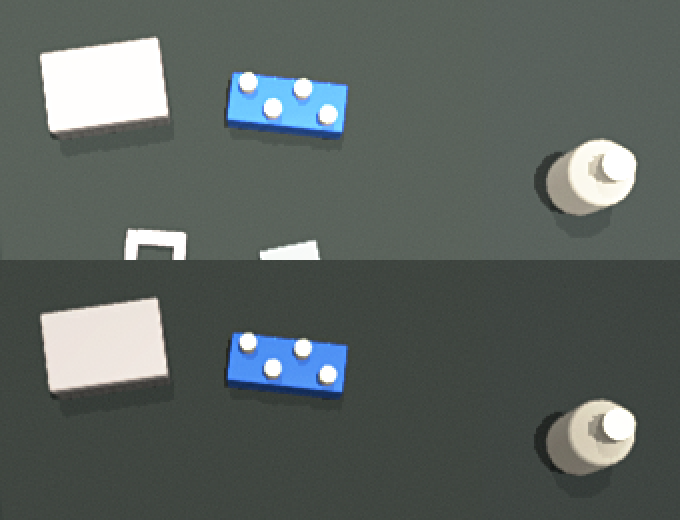

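The window is built into the holder and locked, and I handed the job in at about 24.7 s with the arm clear of the holder.

**What I did:** I seated the spacer, then lowered the glass onto it in the grip until the wrist felt contact, and only then released it. The moves can't tilt the tool, so I tilted the retainer by pressing its tab lightly on top of the fixed lip, to about 17–18°. I slid its tongue under the lip, swung it down until the tab rested on the ramp, then pressed near the tab with the shut fingers until it went past the catch. The highest wrist force I read was 24 N, although forces are only reported at the end of each move.

**Last checks:**
- **Stack:** depth readings put the retainer's top at z = 55.5 mm (56 mm expected), tilted no more than about 0.25°.
- **Catch and tongue:** the catch's ramp is back at its closed place over the tab. The tongue end is under the lip.
- **Bystanders:** my picture-difference check gave large numbers, and I handed in before looking into them. Afterwards, the first and last pictures side by side showed the box, rack and bottle in the same places. The difference is a change in picture brightness. A colour-based fit of the rack also disagreed between the two pictures, because its colour threshold caught only part of the rack in the brighter first one.
- **At hand-in:** the arm was not fully still (joint speeds under 0.1 rad/s), but it was touching nothing.

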